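Lock the polished concrete specimens in the code safe

TASK

Put all the polished specimens away in the safe beside the microscope: turn its three dials, one after another, to the marks of the colour of the card on the aluminium job stand, then push the release rod down the yellow-rimmed hole to trip the latch, and pull the drawer fully open. Set every specimen on the drawer floor and push the drawer shut until it latches, keeping the dials on the code for as long as the drawer is out; then turn one or more dials well off the code (45 degrees or more). Leave the rod standing fully down in its holder, and leave everything else on the counter alone.

Things in the scene. Friction and masses are not known exactly. Their poses are not given: they have to be found in the camera images.
- safe: grey specimen safe, aluminium top, fixed; 130 (x) x 300 (y) x 75 (z) mm; origin: centre of its underside; x axis from the drawer front (facing the robot) to the back, y to the left. Three dials on top at x = 0, y = +100, 0, -100 mm. A 14 x 14 mm access hole with a yellow rim goes straight down through the top at x = +40, y = +50 mm; 33 mm below the top surface stands the red latch plunger, too deep for fingers
- ring1: fixed white ring (74 mm across, 1 mm thick) round the left dial; origin: on the dial's vertical axis, at the safe's top (75 mm up). It carries a blue and an orange dot of 11 mm, 30 mm from the axis: blue at +1.00 rad, orange at -1.25 rad from the ring's x axis, counter-clockwise seen from above positive
- dial1_tip (a point): point just beyond the pointer end (white stripe, red tip) of the left dial, 28 mm from its axis, turning with it (3.1 rad either way from the safe's +x; stays where left; 0.05 N m friction); its x axis points outward along the pointer. The dial: grey disc 42 mm across, 9 mm high, on it a black grip bar 40 mm long (along the pointer), 12 wide, from 9 to 33 mm above the safe's top
- ring2: fixed white ring (74 mm across, 1 mm thick) round the middle dial; origin: on the dial's vertical axis, at the safe's top (75 mm up). It carries a blue and an orange dot of 11 mm, 30 mm from the axis: blue at -1.10 rad, orange at +1.00 rad from the ring's x axis, counter-clockwise seen from above positive
- dial2_tip (a point): point just beyond the pointer end (white stripe, red tip) of the middle dial, 28 mm from its axis, turning with it (3.1 rad either way from the safe's +x; stays where left; 0.05 N m friction); its x axis points outward along the pointer. The dial: grey disc 42 mm across, 9 mm high, on it a black grip bar 40 mm long (along the pointer), 12 wide, from 9 to 33 mm above the safe's top
- ring3: fixed white ring (74 mm across, 1 mm thick) round the right dial; origin: on the dial's vertical axis, at the safe's top (75 mm up). It carries a blue and an orange dot of 11 mm, 30 mm from the axis: blue at +1.20 rad, orange at -1.00 rad from the ring's x axis, counter-clockwise seen from above positive
- dial3_tip (a point): point just beyond the pointer end (white stripe, red tip) of the right dial, 28 mm from its axis, turning with it (3.1 rad either way from the safe's +x; stays where left; 0.05 N m friction); its x axis points outward along the pointer. The dial: grey disc 42 mm across, 9 mm high, on it a black grip bar 40 mm long (along the pointer), 12 wide, from 9 to 33 mm above the safe's top
- card_blue: blue card, 55 x 75 x 4 mm, fixed. It lies either on the aluminium job stand right of the safe (y below 0: then blue is today's code colour) or on the black spare rack at the left (y above 0: then it means nothing); origin: centre of its underside
- card_orange: orange card, 55 x 75 x 4 mm, fixed. It lies either on the aluminium job stand right of the safe (y below 0: then orange is today's code colour) or on the black spare rack at the left (y above 0: then it means nothing); origin: centre of its underside
- latch (a joint): how far the latch plunger under the access hole is pressed down, m: 0 at rest, 0.012 fully down; a spring resists with 2 to 3.5 N; past about 0.007 it frees the drawer, which springs out about 25 mm; the plunger rises again when let go. It also dips by itself as the drawer is pushed home and snaps over the catch
- drawer (a joint): drawer opening towards the robot (the safe's -x), m: 0 shut and latched (can be pushed on to -0.003), 0.100 fully open. Stays where left (1 N friction); the last 30 mm of closing take up to 10 N (ejector spring, snap catch). Bar handle 10 mm thick, 100 mm long along y, its middle 45 mm above the counter, 35 mm in front of the drawer's face, at x = -108 mm in the safe's frame when shut
- drawer_floor (a point): centre of the drawer's inner floor, 14 mm above the counter, moves with the drawer, 85 mm behind the handle; axes as the safe's. Inside 76 mm (x) by 268 mm (y), walls 26 mm over the floor; fully open, the whole inside lies clear in front of the safe (18 mm gap). Its blue front is 8 mm thick, 292 wide, from 5 to 64 mm above the counter, its face 50 mm before this point
- puck1: polished concrete specimen in a white resin mount: upright cylinder, 30 mm diameter, 25 mm high, about 35 g, grey top; origin: centre of its underside. Two to four of the four are there, at first on the grey-green mat (190 x 190 x 3 mm) left of the safe
- puck2: polished concrete specimen in a white resin mount: upright cylinder, 30 mm diameter, 25 mm high, about 35 g, grey top; origin: centre of its underside. Two to four of the four are there, at first on the grey-green mat (190 x 190 x 3 mm) left of the safe
- puck3: polished concrete specimen in a white resin mount: upright cylinder, 30 mm diameter, 25 mm high, about 35 g, grey top; origin: centre of its underside. Two to four of the four are there, at first on the grey-green mat (190 x 190 x 3 mm) left of the safe
- puck4: polished concrete specimen in a white resin mount: upright cylinder, 30 mm diameter, 25 mm high, about 35 g, grey top; origin: centre of its underside. Two to four of the four are there, at first on the grey-green mat (190 x 190 x 3 mm) left of the safe
- rod: release rod, upright, loose, 60 g: steel pin 6 mm diameter and 60 mm long, above it a red handle of 18 mm diameter and 45 mm length; origin: the pin's lower end, z up along the rod. It starts in its holder, the handle's lower face resting on the block
- holder: blue block that holds the rod, 50 x 50 x 65 mm, fixed, right of the drawer (-y); origin: centre of its underside; an 11 mm square hole, 62 mm deep, goes down from the middle of its top
- mouse: bystander, to be left alone: grey computer mouse, 60 mm across, 30 high
- oil_bottle: bystander, to be left alone: amber bottle, 48 mm across, 110 high
- dish: bystander, to be left alone: white ceramic dish, 90 mm across, 16 high
- slab: bystander, to be left alone: grey concrete slab, 100 x 120 x 28 mm
- cleaning_brush: bystander, to be left alone: hand brush, 150 mm long
- marker: bystander, to be left alone: green marker with black cap, 120 x 13 x 13 mm

How it is judged:
On the way, in this order (a step that is already met when the one before it is completed fails the run):
1. all three dials point at their marks of the job card's colour (((world y of card_blue below 0 m and x of dial1_tip in the frame of ring1 between 0.0101285 and 0.0201285 m and y of dial1_tip in the frame of ring1 between 0.0185612 and 0.0285612 m and x of dial2_tip in the frame of ring2 between 0.00770069 and 0.0177007 m and y of dial2_tip in the frame of ring2 between -0.0299538 and -0.0199538 m and x of dial3_tip in the frame of ring3 between 0.00514602 and 0.015146 m and y of dial3_tip in the frame of ring3 between 0.0210971 and 0.0310971 m) or (world y of card_orange below 0 m and x of dial1_tip in the frame of ring1 between 0.00382903 and 0.013829 m and y of dial1_tip in the frame of ring1 between -0.0315716 and -0.0215716 m and x of dial2_tip in the frame of ring2 between 0.0101285 and 0.0201285 m and y of dial2_tip in the frame of ring2 between 0.0185612 and 0.0285612 m and x of dial3_tip in the frame of ring3 between 0.0101285 and 0.0201285 m and y of dial3_tip in the frame of ring3 between -0.0285612 and -0.0185612 m)) and value of joint drawer below 0.004 m), for 0.2 s.
2. the rod presses the latch plunger through the hole (((world y of card_blue below 0 m and x of dial1_tip in the frame of ring1 between 0.0101285 and 0.0201285 m and y of dial1_tip in the frame of ring1 between 0.0185612 and 0.0285612 m and x of dial2_tip in the frame of ring2 between 0.00770069 and 0.0177007 m and y of dial2_tip in the frame of ring2 between -0.0299538 and -0.0199538 m and x of dial3_tip in the frame of ring3 between 0.00514602 and 0.015146 m and y of dial3_tip in the frame of ring3 between 0.0210971 and 0.0310971 m) or (world y of card_orange below 0 m and x of dial1_tip in the frame of ring1 between 0.00382903 and 0.013829 m and y of dial1_tip in the frame of ring1 between -0.0315716 and -0.0215716 m and x of dial2_tip in the frame of ring2 between 0.0101285 and 0.0201285 m and y of dial2_tip in the frame of ring2 between 0.0185612 and 0.0285612 m and x of dial3_tip in the frame of ring3 between 0.0101285 and 0.0201285 m and y of dial3_tip in the frame of ring3 between -0.0285612 and -0.0185612 m)) and value of joint latch above 0.006 m and z of rod in the frame of safe below 0.04 m and x of rod in the frame of safe between 0.031 and 0.049 m and y of rod in the frame of safe between 0.041 and 0.059 m), for 0.02 s.
3. the drawer is pulled open (more than 85 mm) (value of joint drawer above 0.085 m), for 0.2 s.
4. every specimen is on the floor of the open drawer (value of joint drawer above 0.04 m and x of puck1 in the frame of drawer_floor between -0.042 and 0.042 m and y of puck1 in the frame of drawer_floor between -0.138 and 0.138 m and z of puck1 in the frame of drawer_floor between -0.004 and 0.018 m and x of puck2 in the frame of drawer_floor between -0.042 and 0.042 m and y of puck2 in the frame of drawer_floor between -0.138 and 0.138 m and z of puck2 in the frame of drawer_floor between -0.004 and 0.018 m and x of puck3 in the frame of drawer_floor between -0.042 and 0.042 m and y of puck3 in the frame of drawer_floor between -0.138 and 0.138 m and z of puck3 in the frame of drawer_floor between -0.004 and 0.018 m and x of puck4 in the frame of drawer_floor between -0.042 and 0.042 m and y of puck4 in the frame of drawer_floor between -0.138 and 0.138 m and z of puck4 in the frame of drawer_floor between -0.004 and 0.018 m), for 0.3 s.
5. the drawer is pushed shut and stays latched (value of joint drawer below 0.004 m and x of puck1 in the frame of drawer_floor between -0.042 and 0.042 m and y of puck1 in the frame of drawer_floor between -0.138 and 0.138 m and z of puck1 in the frame of drawer_floor between -0.004 and 0.018 m and x of puck2 in the frame of drawer_floor between -0.042 and 0.042 m and y of puck2 in the frame of drawer_floor between -0.138 and 0.138 m and z of puck2 in the frame of drawer_floor between -0.004 and 0.018 m and x of puck3 in the frame of drawer_floor between -0.042 and 0.042 m and y of puck3 in the frame of drawer_floor between -0.138 and 0.138 m and z of puck3 in the frame of drawer_floor between -0.004 and 0.018 m and x of puck4 in the frame of drawer_floor between -0.042 and 0.042 m and y of puck4 in the frame of drawer_floor between -0.138 and 0.138 m and z of puck4 in the frame of drawer_floor between -0.004 and 0.018 m), for 0.5 s.
At the end, for the whole second after the job is handed in: drawer shut within 4 mm and latched, every specimen on its floor; rod upright in its holder, its tip within 15 mm of the counter; at least one dial's pointer well off (more than about 35 degrees) its mark of the code colour; all at rest (all of step 5 and value of joint latch below 0.003 m and linear speed of each of puck1, puck2, puck3, puck4, rod below 0.02 m/s and horizontal distance between rod and holder below 0.008 m and height (world z) of rod below 0.015 m and angle between rod's own z axis and vertical below 0.15 rad and ((world y of card_blue below 0 m and (x of dial1_tip in the frame of ring1 above 0.0271285 m or x of dial1_tip in the frame of ring1 below 0.00312846 m or y of dial1_tip in the frame of ring1 above 0.0355612 m or y of dial1_tip in the frame of ring1 below 0.0115612 m or x of dial2_tip in the frame of ring2 above 0.0247007 m or x of dial2_tip in the frame of ring2 below 0.000700691 m or y of dial2_tip in the frame of ring2 above -0.0129538 m or y of dial2_tip in the frame of ring2 below -0.0369538 m or x of dial3_tip in the frame of ring3 above 0.022146 m or x of dial3_tip in the frame of ring3 below -0.00185398 m or y of dial3_tip in the frame of ring3 above 0.0380971 m or y of dial3_tip in the frame of ring3 below 0.0140971 m)) or (world y of card_orange below 0 m and (x of dial1_tip in the frame of ring1 above 0.020829 m or x of dial1_tip in the frame of ring1 below -0.00317097 m or y of dial1_tip in the frame of ring1 above -0.0145716 m or y of dial1_tip in the frame of ring1 below -0.0385716 m or x of dial2_tip in the frame of ring2 above 0.0271285 m or x of dial2_tip in the frame of ring2 below 0.00312846 m or y of dial2_tip in the frame of ring2 above 0.0355612 m or y of dial2_tip in the frame of ring2 below 0.0115612 m or x of dial3_tip in the frame of ring3 above 0.0271285 m or x of dial3_tip in the frame of ring3 below 0.00312846 m or y of dial3_tip in the frame of ring3 above -0.0115612 m or y of dial3_tip in the frame of ring3 below -0.0355612 m)))); the robot touches nothing.
It fails at once if the latch is pressed or the drawer is out by more than 10 mm while the dials are off the code (each pointer within about 10 degrees of its mark) ((value of joint latch above 0.006 m or value of joint drawer above 0.01 m) and not ((world y of card_blue below 0 m and x of dial1_tip in the frame of ring1 between 0.0101285 and 0.0201285 m and y of dial1_tip in the frame of ring1 between 0.0185612 and 0.0285612 m and x of dial2_tip in the frame of ring2 between 0.00770069 and 0.0177007 m and y of dial2_tip in the frame of ring2 between -0.0299538 and -0.0199538 m and x of dial3_tip in the frame of ring3 between 0.00514602 and 0.015146 m and y of dial3_tip in the frame of ring3 between 0.0210971 and 0.0310971 m) or (world y of card_orange below 0 m and x of dial1_tip in the frame of ring1 between 0.00382903 and 0.013829 m and y of dial1_tip in the frame of ring1 between -0.0315716 and -0.0215716 m and x of dial2_tip in the frame of ring2 between 0.0101285 and 0.0201285 m and y of dial2_tip in the frame of ring2 between 0.0185612 and 0.0285612 m and x of dial3_tip in the frame of ring3 between 0.0101285 and 0.0201285 m and y of dial3_tip in the frame of ring3 between -0.0285612 and -0.0185612 m))).
It fails at once if a bystander is moved by more than 25 mm (distance of any of mouse, oil_bottle, dish, slab, cleaning_brush, marker from where it was at the start of the episode above 0.025 m).
Of puck1, puck2, puck3, puck4 only 2 to 4 are there at a start; the rules pass over those that are not, and their reading is None.
At some moment in a run one of puck1, puck2, puck3, puck4 may be knocked a few centimetres aside while the robot is not near it.
It also fails if it takes over 208 s, if anything falls off the work surface, if the arm or the gripper's body presses on something with over 40 N, if the wrist force passes 120 N, or if a joint passes its speed limit or range.

ROBOT

A 6-joint arm with a two-finger parallel gripper is mounted at the origin on the work surface. World frame = base frame: x ahead of the robot, y to its left, z up, the work surface at z = 0. Lengths are in m, angles in rad, forces in N, time in s.
With the tool pointing down it reaches from about 0.35 to 0.775 m from the base axis. Payload 5.5 kg.
Tool frame: the origin (TCP) lies midway between the tips of the shut fingers; the grasp point (between the pads) lies 19 mm behind it; z points along the fingers, y is the line along which they close (so a half turn about z gives the same grasp; the last joint's range is limited). The gripper opens to 85 mm and grips with 20 to 120 N. Pads are 22 mm wide; open, the fingers measure 114 mm over their backs; the gripper's body (76 mm by 85 mm) begins 54 mm behind the grasp point. The pads swing forward as they close: fully open they stand 13 mm farther back than shut.
Start: joints at [1.048, 0.313, 0.046, 1.304, 0, 1.431], TCP at [0.215, 0.533, 0.231] pointing down, gripper open.
Joint ranges: [-2.76, 2.76], [-0.86, 1.69], [-1.03, 1.26], [-2.2, 2.34], [-1.47, 1.5], [-3.14, 3.14]. Speed limits (rad/s): [2.57, 2.57, 3.14, 3.14, 3.14, 3.14].

INTERFACE

Orientations are given as a unit quaternion [w, x, y, z].
In Python, from workcell import env gives the robot as it stands. The module is installed in compiled form; this text tells all that it offers.
- The arm moves only by the tool servo_tool, never from a script. Its argument "increments" is a list of rows, each an object of numbers: "grip": the closure, from 0 (fully open) to 1 (shut); "x", "y", "z": the shift along the tool's x, y, z in mm; "roll": the turn about the tool's z in degrees. In form: [{"grip": .., "x": .., "y": .., "z": .., "roll": ..}, ...]. A call has 1 to 5 rows; each row shifts and turns the commanded pose from where the row before left it, along the tool's axes as they then stand; what a row does not reach is not made up. A row lasts 1/12 s, in which the tool goes at most 41.7 mm and 7.16 degrees, less where a joint would pass 70% of its speed; a pose out of reach is approached as far as the arm can. A call is refused whole if a number of a shift passes 41.7 or a number of a turn 7.16, either way. A call with a gripper value outside its range is refused whole. The fingers move at their own pace and stop on an object; "grip_force" is the grip in N (left out, the last holds). Time passes only in rows, so rows that do not move let the fingers close. It gives the time, the measured TCP pose, the force, the opening and the grip force at its end, in the units of the state.
- env.get_state(): the state, without advancing time (a new reading comes with each control period).
- env.read_camera(name): name is "scene" or "top"; returns the picture (480x640x3 uint8, red, green, blue); there is no depth.
- env.get_calibration(name): a dict with "vertical_fov" (degrees; the focal length in pixels is half the picture's height over the tangent of half this angle, whatever the lens; pixels are square), "cx", "cy" (the principal point, pixels), "rvec" (rotation vector, rad) and "tvec" (3), from world to camera coordinates, as OpenCV has them. Camera axes: x right, y down, z forward; pixel columns grow to the right and rows downward; lengths in m; the calibration is good to about 2 mm. A picture is of the moment at which its call begins. get_calibration takes no time and is no camera call.
- env.hand_in(): hands the job in; it is judged then, once.
The state is a dict: "clock": time; "joint_pos": joint angles; "qvel": joint speeds; "tau": joint torques, N m; "tcp_pos": TCP position; "orientation": TCP orientation; "wrist_force": force on the tool from outside, world axes, zero at the start; "ft_torque": the same for the moment, N m; "finger_gap": finger opening in m; "grip_force": force on a finger pad.
Only numpy, scipy, OpenCV 4.12 (cv2) and the standard library are available. Lean on these libraries where they do the work, as an engineer would, in place of code of your own. Each camera call takes 0.05 s, during which the arm holds its last target. There are 200 camera calls.

## Working session

There is one attempt and no reset: what is moved stays moved. The work goes in short steps, Python scripts to look and compute and a tool call to move; the robot and the scene stay as the last step left them, time stands still between calls to the robot, and variables do not carry over. Pictures are saved under pics/ and viewed, at most 14 in all, crops included, and the job is handed in when it is done.

Besides the shell and the picture viewer there is one more tool, called after "Request:" by a JSON object that holds its "api" and its "payload", one argument or row to a line. servo_tool: Moves the arm, as the interface text tells. Its arguments: {"type":"object","properties":{"increments":{"type":"array"},"grip_force":{"type":"number"}},"required":["increments"]}

```bash
mkdir -p pics; cat > h.py <<'E'
import numpy as np,cv2
from workcell import env
def cal(n):
    c=env.get_calibration(n); f=240/np.tan(np.radians(c["vertical_fov"])/2)
    K=np.array([[f,0,c["cx"]],[0,f,c["cy"]],[0,0,1]]); R=cv2.Rodrigues(np.array(c["rvec"],float))[0]
    return K,R,np.array(c["tvec"],float).ravel()
def plane(n,uv,z):
    K,R,t=cal(n); uv=np.atleast_2d(uv).astype(float)
    d=(np.linalg.inv(K)@np.c_[uv,np.ones(len(uv))].T).T@R; o=-R.T@t
    return o+d*((z-o[2])/d[:,2])[:,None]
def proj(n,P):
    K,R,t=cal(n); q=(np.atleast_2d(P)@R.T+t)@K.T; return q[:,:2]/q[:,2:]
def tri(uva,uvb,a="scene",b="top"):
    out=[]
    Pa=[cal(n)[0]@np.c_[cal(n)[1],cal(n)[2]] for n in(a,b)]
    X=cv2.triangulatePoints(Pa[0],Pa[1],np.array(uva,float).reshape(-1,2).T,np.array(uvb,float).reshape(-1,2).T)
    return (X[:3]/X[3]).T
def shot(n,tag):
    im=env.read_camera(n); cv2.imwrite(f"pics/{tag}.png",im[...,::-1]); return im
E
python3 - <<'E'
from h import *
for n in("scene","top"):
    shot(n,n+"0"); K,R,t=cal(n); print(n,K[0,0],K[:2,2],"pos",-R.T@t); print(R.round(3))
    print(env.get_calibration(n))
print(env.get_state())
E
```

```text
scene 458.63699797021826 [316.33481555 235.21668044] pos [0.99372576 0.55269663 1.00534545]
[[-0.774  0.633  0.014]
 [ 0.505  0.63  -0.591]
 [-0.383 -0.45  -0.807]]
{'vertical_fov': 55.24519498460982, 'cx': 316.33481554789347, 'cy': 235.216680435346, 'rvec': array([ 0.93266435,  2.63173911, -0.85314849]), 'tvec': array([ 0.40484682, -0.25551316,  1.44031108])}
top 468.5191973901605 [314.97710145 243.33769082] pos [0.4475726  0.02820389 1.30691997]
[[-0.009 -1.    -0.012]
 [-0.993  0.01  -0.116]
 [ 0.116  0.011 -0.993]]
{'vertical_fov': 54.24779006594256, 'cx': 314.9771014499747, 'cy': 243.33769082106286, 'rvec': array([ 2.14537611, -2.16646505,  0.11257971]), 'tvec': array([0.04848891, 0.59567919, 1.24578152])}
{'clock': 0.1, 'joint_pos': array([1.04841617e+00, 3.13935525e-01, 4.50863443e-02, 1.30363199e+00,
       1.30146845e-05, 1.43119223e+00]), 'qvel': array([ 1.20390758e-03, -1.41269898e-03,  4.72542181e-03,  1.08025616e-03,
       -2.06358323e-04,  4.16408158e-05]), 'tau': array([ 1.82124579e-03, -4.81724381e+01,  2.99244976e+01,  1.27611944e-02,
       -2.29345815e-04,  2.18484371e-05]), 'tcp_pos': array([0.21453067, 0.53297235, 0.23048969]), 'orientation': array([-2.79926086e-04,  1.90221701e-01,  9.81740798e-01, -7.94582149e-04]), 'wrist_force': array([-0.45317511,  1.29129679,  0.24770579]), 'ft_torque': array([0.01710727, 0.0245143 , 0.055283  ]), 'grip_force': 0.0, 'finger_gap': 0.085614004679786}
```

View pics/scene0.png

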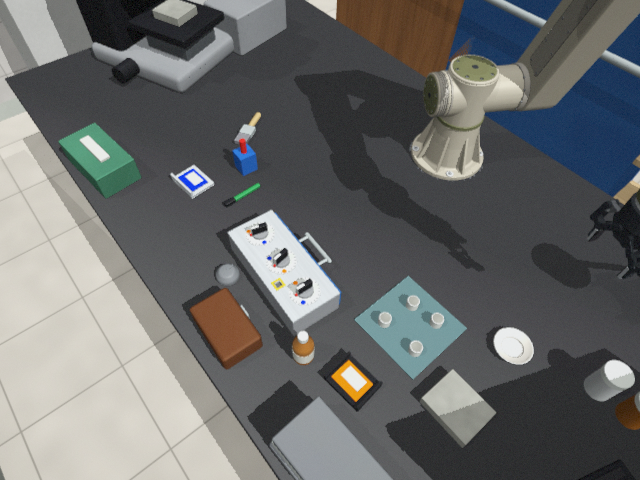

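View pics/top0.png

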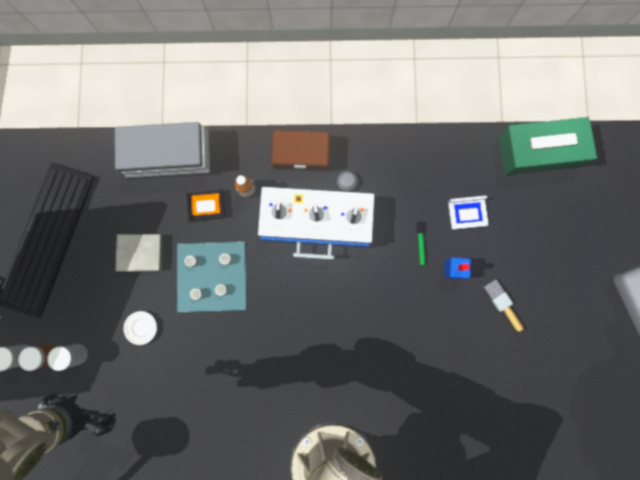

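The code colour is blue: the blue card is on the job stand at top (468,213), and the orange card is on the black rack. There are four pucks on the mat (top: 190,261; 225,259; 195,294; 220,290), and the rod in its holder is at (460,267). Next I'll take close crops of the safe.

```bash
python3 - <<'E'
from h import *
a=cv2.imread("pics/top0.png")[180:270,255:380]; b=cv2.imread("pics/scene0.png")[205:335,220:345]
cv2.imwrite("pics/c1.png",cv2.resize(a,None,fx=6,fy=6,interpolation=cv2.INTER_CUBIC))
cv2.imwrite("pics/c2.png",cv2.resize(b,None,fx=4.6,fy=4.6,interpolation=cv2.INTER_CUBIC))
# colour blobs
for n in("top","scene"):
    im=cv2.imread(f"pics/{n}0.png"); hsv=cv2.cvtColor(im,cv2.COLOR_BGR2HSV)
    for nm,lo,hi in(("red",(0,150,90),(4,255,255)),("red2",(172,150,90),(180,255,255)),("yellow",(21,150,120),(34,255,255)),("orange",(7,150,150),(20,255,255)),("blue",(105,150,60),(130,255,255)),("mat",(80,60,60),(98,160,200))):
        m=cv2.inRange(hsv,lo,hi); k,l,s,c=cv2.connectedComponentsWithStats(m)
        print(n,nm,[(c[i].round(1).tolist(),int(s[i,4])) for i in range(1,k) if s[i,4]>=4 and 100<c[i][0]<500][:14])
E
```

```text
top red [([463.7, 266.5], 11)]
top red2 [([463.5, 267.1], 30)]
top yellow [([298.3, 200.6], 10)]
top orange [([239.2, 187.6], 29), ([205.2, 202.9], 322), ([298.3, 199.8], 6)]
top blue [([467.5, 210.2], 193), ([277.9, 238.9], 81), ([335.4, 242.5], 132), ([456.2, 268.2], 417)]
top mat [([211.4, 276.7], 4131)]
scene red [([242.3, 145.2], 64), ([250.5, 234.5], 4), ([274.2, 265.0], 4), ([295.5, 294.5], 4)]
scene red2 []
scene yellow [([278.0, 284.1], 34)]
scene orange [([248.2, 230.8], 6), ([284.0, 270.5], 6), ([294.6, 282.1], 11), ([305.2, 347.5], 177), ([351.1, 381.7], 550)]
scene blue [([492.5, 32.1], 3523), ([447.6, 64.8], 10), ([245.0, 160.3], 499), ([191.1, 180.7], 176), ([295.6, 237.0], 5), ([263.9, 241.7], 7), ([302.7, 245.5], 6), ([312.1, 257.0], 11), ([268.8, 257.8], 8), ([339.2, 290.5], 4), ([340.0, 295.5], 4), ([302.7, 301.9], 9)]
scene mat [([410.1, 326.7], 4816)]
```

View pics/c1.png

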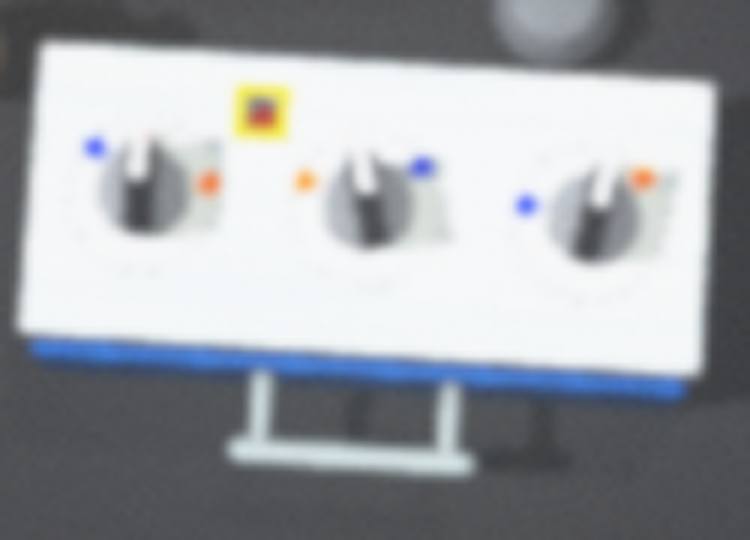

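View pics/c2.png

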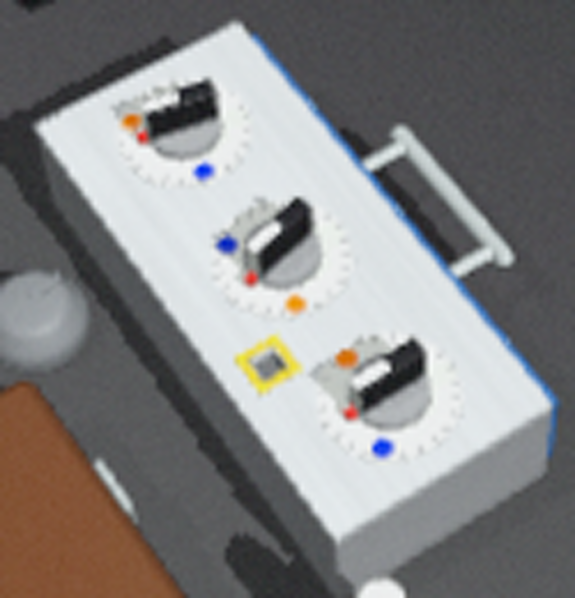

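```bash
cat >> h.py <<'E'
def blobs(im,lo,hi,box,amin=15):
    hsv=cv2.cvtColor(im,cv2.COLOR_RGB2HSV); m=cv2.inRange(hsv,lo,hi); x0,y0,x1,y1=box
    k=np.zeros_like(m); k[y0:y1,x0:x1]=m[y0:y1,x0:x1]
    n,l,s,c=cv2.connectedComponentsWithStats(k); return [(c[i],s[i]) for i in range(1,n) if s[i,4]>=amin]
E
python3 - <<'E'
from h import *
np.set_printoptions(precision=4,suppress=True)
T=lambda p:(np.array(p)+.5)/6-.5+[255,180]
S=lambda p:(np.array(p)+.5)/4.6-.5+[220,205]
t=T([(40,43),(715,83),(702,375),(20,332)]); s=S([(338,542),(38,127),(238,22),(555,402)])
X=tri(s,t); print("corners BL BR FR FL\n",X)
P=plane("top",t,.075);Q=plane("scene",s,.075);print(P,"\n",Q,"\n",P.mean(0),Q.mean(0))
for A in(P,Q):
    d=(A[0]+A[3]-A[1]-A[2]);e=A[0]+A[1]-A[2]-A[3]; print("yaw",np.arctan2(-d[0],d[1]),np.arctan2(e[1],e[0]),np.linalg.norm(d)/2,np.linalg.norm(e)/2)
print("hole",tri([278,284.1],[298.3,200.6]),plane("top",[298.3,200.6],.075),plane("scene",[278,284.1],.075), plane("top",T((262,112)),.075),plane("scene",S((268,364)),.075))
# dials tips (red) and blue dots
print("tips",plane("scene",S([(351,413),(251,279),(143,138)]),.085))
print("blue top",plane("top",T([(95,148),(423,167),(526,206)]),.076),"scene",plane("scene",S([(383,448),(227,244),(205,171)]),.076))
print("handle",tri(S([(507,258),(402,132)]),T([(236,450),(467,464)])))
for n,b in(("top",(178,242,246,312)),("scene",(360,280,465,375))):
    im=cv2.imread(f"pics/{n}0.png")[...,::-1].copy()
    r=blobs(im,(0,0,120),(180,55,255),b); print(n,[(c.round(1).tolist(),q.tolist()) for c,q in r])
    print(plane(n,[c for c,_ in r],.016))
print("rod/holder", tri([242.3,145.2],[463.6,266.9]))
for n,b in(("top",(440,250,480,285)),("scene",(225,130,265,180))):
    im=cv2.imread(f"pics/{n}0.png");x0,y0,x1,y1=b
    cv2.imwrite(f"pics/hold_{n}.png",cv2.resize(im[y0:y1,x0:x1],None,fx=8,fy=8,interpolation=cv2.INTER_CUBIC))
a,b=cv2.imread("pics/hold_top.png"),cv2.imread("pics/hold_scene.png"); o=np.zeros((400,640,3),np.uint8);o[:280,:320]=a;o[:400,320:]=b;cv2.imwrite("pics/hold.png",o)
E
```

```text
corners BL BR FR FL
 [[ 0.7447  0.186   0.0771]
 [ 0.7221 -0.1145  0.0757]
 [ 0.592  -0.1064  0.0746]
 [ 0.6142  0.1942  0.0782]]
[[ 0.7462  0.1853  0.075 ]
 [ 0.7243 -0.1163  0.075 ]
 [ 0.5932 -0.1075  0.075 ]
 [ 0.6156  0.1936  0.075 ]] 
 [[ 0.7431  0.1862  0.075 ]
 [ 0.7201 -0.1128  0.075 ]
 [ 0.591  -0.1047  0.075 ]
 [ 0.6119  0.194   0.075 ]] 
 [0.6698 0.0388 0.075 ] [0.6665 0.0407 0.075 ]
yaw -0.07321686548689094 -0.06535461933345955 0.302185871714766 0.131127378432355
yaw -0.07336803878005657 -0.06062489349939759 0.29963889778830577 0.1304009433911096
hole [[0.7089 0.0854 0.0699]] [[0.7071 0.0858 0.075 ]] [[0.7112 0.0871 0.075 ]] [[0.7135 0.0859 0.075 ]] [[0.7109 0.0862 0.075 ]]
tips [[ 0.6986  0.1392  0.085 ]
 [ 0.6908  0.0451  0.085 ]
 [ 0.683  -0.0641  0.085 ]]
blue top [[ 0.6978  0.1604  0.076 ]
 [ 0.6875  0.0144  0.076 ]
 [ 0.6694 -0.0311  0.076 ]] scene [[ 0.6954  0.1605  0.076 ]
 [ 0.6848  0.0147  0.076 ]
 [ 0.6664 -0.031   0.076 ]]
handle [[ 0.5639  0.1002  0.0489]
 [ 0.5558 -0.0027  0.0481]]
top [([224.6, 258.6], [218, 253, 14, 13, 139]), ([190.1, 260.6], [184, 255, 13, 13, 137]), ([220.3, 289.5], [214, 283, 13, 13, 136]), ([195.3, 293.5], [189, 287, 13, 14, 139])]
[[0.5583 0.2937 0.016 ]
 [0.5538 0.3894 0.016 ]
 [0.4733 0.3044 0.016 ]
 [0.4629 0.3731 0.016 ]]
scene [([412.5, 302.4], [405, 294, 15, 18, 188]), ([384.4, 319.1], [378, 311, 14, 18, 199]), ([436.7, 320.0], [430, 312, 15, 17, 196]), ([415.5, 348.1], [408, 340, 16, 18, 214]), ([452.5, 372.3], [447, 369, 12, 6, 42])]
[[0.47   0.3026 0.016 ]
 [0.5541 0.2917 0.016 ]
 [0.4594 0.3711 0.016 ]
 [0.5496 0.3878 0.016 ]
 [0.5271 0.4782 0.016 ]]
rod/holder [[ 0.5231 -0.3414  0.0897]]
```

View pics/hold.png

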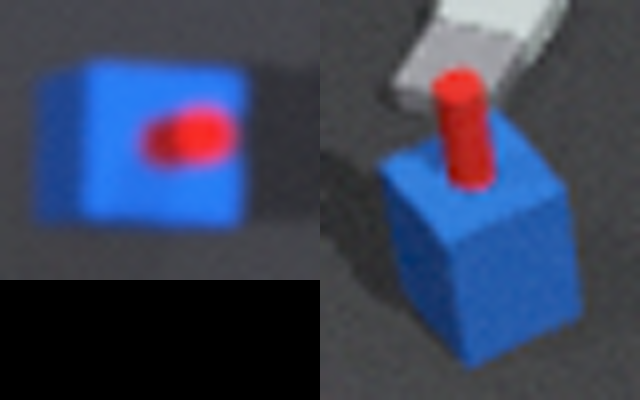

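Safe: centre about (0.668, 0.040), yaw about -0.072, and the measured height of 75–78 mm agrees with the text. The holder's rod measures about (0.523, -0.341). The dots suggest the rings are turned relative to the safe, so I'll fit each ring from both of its dots.

```bash
cat >> h.py <<'E'
C=np.array([.668,.040]); YAW=-.072
X=np.array([np.cos(YAW),np.sin(YAW)]); Y=np.array([-X[1],X[0]])
def w(x,y): return C+x*X+y*Y
def psi():
    q=env.get_state()["orientation"]; a,b,c,d=q
    yx,yy=2*(b*c-a*d),1-2*(b*b+d*d); return np.arctan2(yy,yx)
def go(x,y,z,ps=None):
    "shift in tool axes (mm) after rolling to ps; returns roll deg, x,y,z"
    s=env.get_state();p0=psi();ps=p0 if ps is None else ps
    r=np.degrees((p0-ps+np.pi/2)%np.pi-np.pi/2); d=(np.array([x,y])-s["tcp_pos"][:2])*1000
    p=p0-np.radians(r); ty=np.array([np.cos(p),np.sin(p)]); tx=np.array([-ty[1],ty[0]])
    print("roll %.1f x %.1f y %.1f z %.1f"%(r,d@tx,d@ty,(s["tcp_pos"][2]-z)*1000), "j6 %.2f"%s["joint_pos"][5], "tcp",s["tcp_pos"].round(4))
E
python3 - <<'E'
from h import *
np.set_printoptions(precision=4,suppress=True)
T=lambda p:(np.array(p)+.5)/6-.5+[255,180]
S=lambda p:(np.array(p)+.5)/4.6-.5+[220,205]
bt,ot=plane("top",T([(95,148),(423,167),(526,206)]),.076)[:,:2],plane("top",T([(208,184),(305,181),(643,179)]),.076)[:,:2]
bs,os_=plane("scene",S([(383,448),(227,244),(205,171)]),.076)[:,:2],plane("scene",S([(346,358),(296,304),(133,121)]),.076)[:,:2]
ba,oa=[1,-1.1,1.2],[-1.25,1,-1]
tp=plane("scene",S([(351,413),(251,279),(143,138)]),.085)[:,:2]
for i,y in enumerate((.1,0,-.1)):
    for b,o in((bt,ot),(bs,os_)):
        m=[.03*np.array([np.cos(a),np.sin(a)]) for a in(ba[i],oa[i])]
        v=b[i]-o[i];u=m[0]-m[1]; yaw=np.arctan2(v[1],v[0])-np.arctan2(u[1],u[0]); yaw=(yaw+np.pi)%(2*np.pi)-np.pi
        R=np.array([[np.cos(yaw),-np.sin(yaw)],[np.sin(yaw),np.cos(yaw)]])
        c=(b[i]+o[i]-R@(m[0]+m[1]))/2
        print(i+1,"len %.4f/%.4f"%(np.linalg.norm(v),np.linalg.norm(u)),"ringyaw %.3f"%yaw,"centre",c,"safe pred",w(0,y),"blue world ang %.3f"%(yaw+ba[i]),"dot-ctr pred", np.arctan2(*(b[i]-w(0,y))[::-1]).round(3))
    print("tip ang",np.arctan2(*(tp[i]-w(0,y))[::-1]))
go(*w(0,.1),.2,np.pi/2+YAW)
# rod and holder: tops of rod, holder block top corners
U=lambda p:(np.array(p)+.5)/8-.5+[440,250]
V=lambda p:(np.array(p)-[320,0]+.5)/8-.5+[225,130]
print("rodtop",tri(V((459,84)),U((207,132))),"rodbase",tri(V((471,183)),U((160,143))))
print("rod at .11",plane("scene",V((459,84)),.11),plane("top",U((207,132)),.11))
ct,cs=U([(88,62),(246,66),(242,222),(82,218)]),V([(450,245),(382,165),(495,108),(566,186)])
print(plane("top",ct,.065),plane("top",ct,.065).mean(0),plane("scene",cs,.065).mean(0),plane("scene",cs,.065))
E
```

```text
1 len 0.0531/0.0541 ringyaw -0.198 centre [0.6771 0.1393] safe pred [0.6752 0.1397] blue world ang 0.802 dot-ctr pred 0.74
1 len 0.0546/0.0541 ringyaw -0.193 centre [0.6745 0.1386] safe pred [0.6752 0.1397] blue world ang 0.807 dot-ctr pred 0.8
tip ang -0.02152025798898112
2 len 0.0528/0.0520 ringyaw 0.158 centre [0.6698 0.039 ] safe pred [0.668 0.04 ] blue world ang -0.942 dot-ctr pred -0.92
2 len 0.0527/0.0520 ringyaw 0.165 centre [0.6669 0.0392] safe pred [0.668 0.04 ] blue world ang -0.935 dot-ctr pred -0.986
tip ang 0.22245129077255446
3 len 0.0534/0.0535 ringyaw 0.119 centre [ 0.6619 -0.0602] safe pred [ 0.6608 -0.0597] blue world ang 1.319 dot-ctr pred 1.278
3 len 0.0533/0.0535 ringyaw 0.112 centre [ 0.6587 -0.0599] safe pred [ 0.6608 -0.0597] blue world ang 1.312 dot-ctr pred 1.379
tip ang -0.1924395309183582
roll -17.8 x -487.8 y -359.1 z 30.5 j6 1.43 tcp [0.2145 0.533  0.2305]
rodtop [[ 0.5234 -0.3393  0.111 ]] rodbase [[ 0.5238 -0.339   0.0635]]
rod at .11 [[ 0.5215 -0.3386  0.11  ]] [[ 0.525 -0.341  0.11 ]]
[[ 0.5516 -0.3167  0.065 ]
 [ 0.5497 -0.3687  0.065 ]
 [ 0.4982 -0.365   0.065 ]
 [ 0.5    -0.3125  0.065 ]] [ 0.5249 -0.3407  0.065 ] [ 0.521  -0.3394  0.065 ] [[ 0.5476 -0.3148  0.065 ]
 [ 0.544  -0.3647  0.065 ]
 [ 0.4946 -0.3642  0.065 ]
 [ 0.4976 -0.3139  0.065 ]]
```

Request:
{"api": "servo_tool", "payload": {
  "increments": [
    {"grip": 0.5, "x": 0, "y": 0, "z": 0, "roll": -6.9},
    {"grip": 0.5, "x": 0, "y": 0, "z": 0, "roll": -6.9},
    {"grip": 0.5, "x": 0, "y": 0, "z": 0, "roll": -6.9}
  ],
  "grip_force": 40
}}

```text
clock: 0.35
tcp_pos: [0.2146, 0.5331, 0.2307]
orientation: [-0.0, 0.008, 1.0, -0.0]
wrist_force: [0.1, -0.0, -0.3]
finger_gap: 0.0517
grip_force: 0.0
```

Request:
{"api": "servo_tool", "payload": {
  "increments": [
    {"grip": 0.5, "x": -31, "y": -25.5, "z": 0, "roll": 0},
    {"grip": 0.5, "x": -31, "y": -25.5, "z": 0, "roll": 0},
    {"grip": 0.5, "x": -31, "y": -25.5, "z": 0, "roll": 0},
    {"grip": 0.5, "x": -31, "y": -25.5, "z": 0, "roll": 0},
    {"grip": 0.5, "x": -31, "y": -25.5, "z": 0, "roll": 0}
  ]
}}

```text
clock: 0.77
tcp_pos: [0.3677, 0.4012, 0.2309]
orientation: [-0.0, 0.01, 1.0, -0.0]
wrist_force: [0.6, 0.5, -0.1]
finger_gap: 0.0426
grip_force: 0.0
```

Request:
{"api": "servo_tool", "payload": {
  "increments": [
    {"grip": 0.5, "x": -31, "y": -25.5, "z": 0, "roll": 0},
    {"grip": 0.5, "x": -31, "y": -25.5, "z": 0, "roll": 0},
    {"grip": 0.5, "x": -31, "y": -25.5, "z": 0, "roll": 0},
    {"grip": 0.5, "x": -31, "y": -25.5, "z": 0, "roll": 0},
    {"grip": 0.5, "x": -31, "y": -25.5, "z": 0, "roll": 0}
  ]
}}

```text
clock: 1.18
tcp_pos: [0.5202, 0.2701, 0.231]
orientation: [-0.0, 0.011, 1.0, -0.0]
wrist_force: [0.7, 0.6, 0.1]
finger_gap: 0.0427
grip_force: 0.0
```

Request:
{"api": "servo_tool", "payload": {
  "increments": [
    {"grip": 0.5, "x": -31, "y": -25.5, "z": 0, "roll": 0},
    {"grip": 0.5, "x": -31, "y": -25.5, "z": 0, "roll": 0},
    {"grip": 0.5, "x": -31, "y": -25.5, "z": 0, "roll": 0},
    {"grip": 0.5, "x": -31, "y": -25.5, "z": 0, "roll": 0},
    {"grip": 0.5, "x": -20, "y": -17, "z": 0, "roll": 0}
  ]
}}

```text
clock: 1.6
tcp_pos: [0.6629, 0.1466, 0.2302]
orientation: [-0.0, 0.012, 1.0, -0.0]
wrist_force: [-0.4, 0.2, -0.3]
finger_gap: 0.0429
grip_force: 0.0
```

```bash
python3 - <<'E'
from h import *
go(.675,.1394,.088,np.pi/2-.02)
print(env.get_state()["finger_gap"],env.get_state()["wrist_force"])
E
```

```text
roll -0.2 x -12.2 y -7.0 z 142.2 j6 0.12 tcp [0.6629 0.1466 0.2302]
0.042935926869585465 [-0.35745348  0.20031995 -0.32850669]
```

Request:
{"api": "servo_tool", "payload": {
  "increments": [
    {"grip": 0.5, "x": -12, "y": -7, "z": 20},
    {"grip": 0.5, "x": 0, "y": 0, "z": 35},
    {"grip": 0.5, "z": 35},
    {"grip": 0.5, "z": 25},
    {"grip": 0.5, "z": 0}
  ]
}}

```text
invalid input at $.increments[0]: expected keys grip, x, y, z, roll
```

```bash
python3 - <<'E'
from h import *
go(.675,.1394,.088,np.pi/2-.02)
a=shot("scene","s1");b=shot("top","t1")
cv2.imwrite("pics/v1.png",np.hstack([cv2.resize(a[200:330,230:380,::-1],None,fx=2.6,fy=2.6),cv2.resize(b[165:295,240:390,::-1],None,fx=2.6,fy=2.6)]))
E
```

```text
roll -0.2 x -12.2 y -7.0 z 142.2 j6 0.12 tcp [0.6629 0.1466 0.2302]
```

View pics/v1.png

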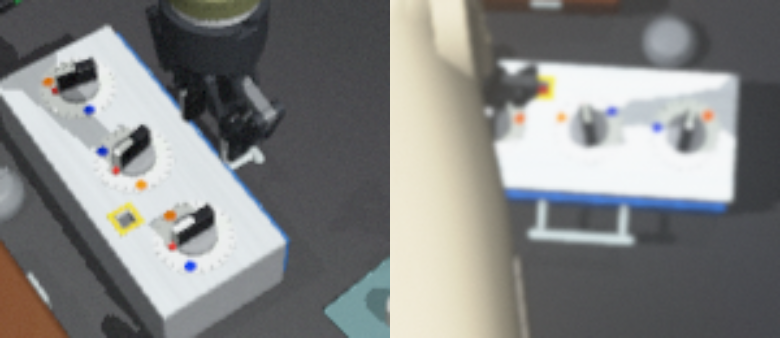

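The move was refused because every row needs all the keys, so the gripper is still above the left dial. I'll resend it in full.

Request:
{"api": "servo_tool", "payload": {
  "increments": [
    {"grip": 0.5, "x": -12, "y": -7, "z": 20, "roll": 0},
    {"grip": 0.5, "x": 0, "y": 0, "z": 35, "roll": 0},
    {"grip": 0.5, "x": 0, "y": 0, "z": 35, "roll": 0},
    {"grip": 0.5, "x": 0, "y": 0, "z": 25, "roll": 0},
    {"grip": 0.5, "x": 0, "y": 0, "z": 0, "roll": 0}
  ]
}}

```text
clock: 2.12
tcp_pos: [0.6674, 0.1427, 0.1091]
orientation: [-0.006, 0.01, 1.0, -0.0]
wrist_force: [-1.5, -0.1, -1.0]
finger_gap: 0.043
grip_force: 0.0
```

```bash
python3 - <<'E'
from h import *
go(.675,.1394,.088,np.pi/2-.02)
E
```

```text
roll -0.1 x -7.7 y -3.2 z 21.1 j6 0.11 tcp [0.6674 0.1427 0.1091]
```

Request:
{"api": "servo_tool", "payload": {
  "increments": [
    {"grip": 0.5, "x": -7, "y": -3, "z": 0, "roll": 0},
    {"grip": 0.5, "x": 0, "y": 0, "z": 0, "roll": 0},
    {"grip": 0.5, "x": 0, "y": 0, "z": 0, "roll": 0}
  ]
}}

```text
clock: 2.37
tcp_pos: [0.6814, 0.1395, 0.1191]
orientation: [0.002, 0.011, 1.0, 0.0]
wrist_force: [-0.9, -0.2, 0.3]
finger_gap: 0.0425
grip_force: 0.0
```

```bash
python3 - <<'E'
from h import *
go(.675,.1394,.088,np.pi/2-.02)
print(env.get_state())
E
```

```text
roll -0.1 x 6.4 y -0.3 z 31.1 j6 0.11 tcp [0.6814 0.1395 0.1191]
{'clock': 2.3667, 'joint_pos': array([8.66643597e-02, 5.91070453e-01, 2.01932301e-01, 1.17700558e+00,
       7.32875710e-05, 1.08226120e-01]), 'qvel': array([ 0.0011116 , -0.00798769, -0.00809442, -0.00131131,  0.00376653,
        0.0018177 ]), 'tau': array([-8.14530510e-02, -6.07293034e+01,  2.85595411e+01, -1.64104899e-02,
       -1.62114948e-02, -9.21300380e-03]), 'tcp_pos': array([0.68144303, 0.13952858, 0.11912094]), 'orientation': array([2.31169615e-03, 1.07805570e-02, 9.99939181e-01, 2.62797862e-04]), 'wrist_force': array([-0.90026882, -0.23434637,  0.2692982 ]), 'ft_torque': array([0.0064471 , 0.04229744, 0.00372216]), 'grip_force': 0.0, 'finger_gap': 0.04251264790985911}
```

Request:
{"api": "servo_tool", "payload": {
  "increments": [
    {"grip": 0.5, "x": 6.3, "y": 0, "z": 15, "roll": 0},
    {"grip": 0.5, "x": 0, "y": 0, "z": 16, "roll": 0},
    {"grip": 0.5, "x": 0, "y": 0, "z": 0, "roll": 0},
    {"grip": 0.5, "x": 0, "y": 0, "z": 0, "roll": 0},
    {"grip": 1, "x": 0, "y": 0, "z": 0, "roll": 0}
  ]
}}

```text
clock: 2.78
tcp_pos: [0.6743, 0.1396, 0.0873]
orientation: [0.001, 0.011, 1.0, 0.0]
wrist_force: [0.1, -0.1, 0.7]
finger_gap: 0.0322
grip_force: 0.0
```

Request:
{"api": "servo_tool", "payload": {
  "increments": [
    {"grip": 1, "x": 0, "y": 0, "z": 0, "roll": 0},
    {"grip": 1, "x": 0, "y": 0, "z": 0, "roll": 0},
    {"grip": 1, "x": 0, "y": 0, "z": 0, "roll": 0},
    {"grip": 1, "x": 0, "y": 0, "z": 0, "roll": 0},
    {"grip": 1, "x": 0, "y": 0, "z": 0, "roll": 0}
  ]
}}

```text
clock: 3.2
tcp_pos: [0.6744, 0.1387, 0.0873]
orientation: [0.002, 0.011, 1.0, -0.0]
wrist_force: [-0.2, -3.5, 6.5]
finger_gap: 0.0109
grip_force: 41.6
```

```bash
python3 - <<'E'
from h import *
go(.675,.1394,.088,np.pi/2+.805); print(env.get_state()["ft_torque"])
E
```

```text
roll -47.4 x -0.9 y 0.1 z -0.7 j6 0.11 tcp [0.6744 0.1387 0.0873]
[-0.67024382  0.12514276 -0.04555298]
```

Request:
{"api": "servo_tool", "payload": {
  "increments": [
    {"grip": 1, "x": 0, "y": 0, "z": 0, "roll": -6.8},
    {"grip": 1, "x": 0, "y": 0, "z": 0, "roll": -6.8},
    {"grip": 1, "x": 0, "y": 0, "z": 0, "roll": -6.8},
    {"grip": 1, "x": 0, "y": 0, "z": 0, "roll": -6.8},
    {"grip": 1, "x": 0, "y": 0, "z": 0, "roll": -6.8}
  ]
}}

```text
clock: 3.62
tcp_pos: [0.6747, 0.1374, 0.0873]
orientation: [0.001, -0.284, 0.959, -0.002]
wrist_force: [0.5, -7.8, 4.8]
finger_gap: 0.011
grip_force: 41.6
```

Request:
{"api": "servo_tool", "payload": {
  "increments": [
    {"grip": 1, "x": 0, "y": 0, "z": 0, "roll": -6.8},
    {"grip": 1, "x": 0, "y": 0, "z": 0, "roll": -6.8},
    {"grip": 1, "x": 0, "y": 0, "z": 0, "roll": 0},
    {"grip": 1, "x": 0, "y": 0, "z": 0, "roll": 0}
  ]
}}

```text
clock: 3.95
tcp_pos: [0.6751, 0.1369, 0.0873]
orientation: [0.001, -0.393, 0.92, -0.003]
wrist_force: [0.7, -8.1, 6.3]
finger_gap: 0.0107
grip_force: 41.5
```

```bash
python3 - <<'E'
from h import *
go(.675,.1394,.088,np.pi/2+.805); print(env.get_state()["ft_torque"],env.get_state()["wrist_force"])
E
```

```text
roll 0.1 x -1.7 y 1.8 z -0.7 j6 -0.72 tcp [0.6751 0.1369 0.0873]
[-1.57552431 -0.13719028 -0.02686345] [ 0.65753569 -8.0959674   6.29805651]
```

Request:
{"api": "servo_tool", "payload": {
  "increments": [
    {"grip": 0.5, "x": 0, "y": 0, "z": 0, "roll": 0},
    {"grip": 0.5, "x": 0, "y": 0, "z": 0, "roll": 0},
    {"grip": 0.5, "x": 0, "y": 0, "z": 0, "roll": 0},
    {"grip": 0.5, "x": 0, "y": 0, "z": -30, "roll": 0},
    {"grip": 0.5, "x": 0, "y": 0, "z": -30, "roll": 0}
  ]
}}

```text
clock: 4.37
tcp_pos: [0.6709, 0.1399, 0.1431]
orientation: [-0.003, -0.394, 0.919, 0.001]
wrist_force: [1.2, 0.4, 0.6]
finger_gap: 0.0427
grip_force: 0.0
```

Request:
{"api": "servo_tool", "payload": {
  "increments": [
    {"grip": 0.5, "x": 0, "y": 0, "z": 0, "roll": 6.7},
    {"grip": 0.5, "x": 0, "y": 0, "z": 0, "roll": 6.7},
    {"grip": 0.5, "x": 0, "y": 0, "z": 0, "roll": 6.7},
    {"grip": 0.5, "x": 0, "y": 0, "z": 0, "roll": 6.7},
    {"grip": 0.5, "x": 0, "y": 0, "z": 0, "roll": 6.7}
  ]
}}

```text
clock: 4.78
tcp_pos: [0.6728, 0.1401, 0.1451]
orientation: [-0.0, -0.11, 0.994, 0.0]
wrist_force: [0.3, -0.2, -0.4]
finger_gap: 0.0423
grip_force: 0.0
```

Request:
{"api": "servo_tool", "payload": {
  "increments": [
    {"grip": 0.5, "x": 10, "y": -32, "z": 0, "roll": 0},
    {"grip": 0.5, "x": 10, "y": -32, "z": 0, "roll": 0},
    {"grip": 0.5, "x": 8, "y": -31, "z": 0, "roll": 0},
    {"grip": 0.5, "x": 0, "y": 0, "z": 0, "roll": 0},
    {"grip": 0.5, "x": 0, "y": 0, "z": 0, "roll": 0}
  ]
}}

```text
clock: 5.2
tcp_pos: [0.6669, 0.0393, 0.1452]
orientation: [-0.0, -0.111, 0.994, 0.0]
wrist_force: [0.3, -0.5, 0.1]
finger_gap: 0.0427
grip_force: 0.0
```

```bash
python3 - <<'E'
from h import *
go(.668,.038,.088,np.pi/2+.222); print(env.get_state()["finger_gap"])
a=shot("scene","s2")
cv2.imwrite("pics/v2.png",cv2.resize(a[200:330,220:370,::-1],None,fx=4,fy=4,interpolation=cv2.INTER_CUBIC))
E
```

```text
roll -0.0 x -0.8 y -1.5 z 57.2 j6 -0.28 tcp [0.6669 0.0393 0.1452]
0.04267245044146484
```

View pics/v2.png

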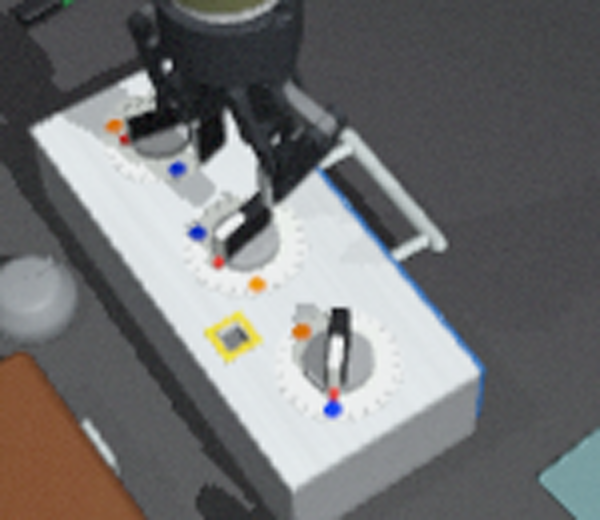

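The left dial's red tip now points straight at the blue dot. The middle dial is next.

Request:
{"api": "servo_tool", "payload": {
  "increments": [
    {"grip": 0.5, "x": -0.8, "y": -1.5, "z": 29, "roll": 0},
    {"grip": 0.5, "x": 0, "y": 0, "z": 28.5, "roll": 0},
    {"grip": 0.5, "x": 0, "y": 0, "z": 0, "roll": 0},
    {"grip": 0.5, "x": 0, "y": 0, "z": 0, "roll": 0},
    {"grip": 1, "x": 0, "y": 0, "z": 0, "roll": 0}
  ]
}}

```text
clock: 5.67
tcp_pos: [0.6683, 0.0406, 0.0888]
orientation: [0.0, -0.113, 0.994, 0.0]
wrist_force: [1.0, -0.5, 0.1]
finger_gap: 0.0318
grip_force: 0.0
```

Request:
{"api": "servo_tool", "payload": {
  "increments": [
    {"grip": 1, "x": 0, "y": 0, "z": 0, "roll": 0},
    {"grip": 1, "x": 0, "y": 0, "z": 0, "roll": 0},
    {"grip": 1, "x": 0, "y": 0, "z": 0, "roll": 0},
    {"grip": 1, "x": 0, "y": 0, "z": 0, "roll": 0},
    {"grip": 1, "x": 0, "y": 0, "z": 0, "roll": 0}
  ]
}}

```text
clock: 6.08
tcp_pos: [0.6698, 0.039, 0.0898]
orientation: [0.002, -0.112, 0.994, -0.0]
wrist_force: [1.8, -1.8, 5.4]
finger_gap: 0.011
grip_force: 42.9
```

Request:
{"api": "servo_tool", "payload": {
  "increments": [
    {"grip": 1, "x": 0, "y": 0, "z": 0, "roll": 6.7},
    {"grip": 1, "x": 0, "y": 0, "z": 0, "roll": 6.7},
    {"grip": 1, "x": 0, "y": 0, "z": 0, "roll": 6.7},
    {"grip": 1, "x": 0, "y": 0, "z": 0, "roll": 6.7},
    {"grip": 1, "x": 0, "y": 0, "z": 0, "roll": 6.7}
  ]
}}

```text
clock: 6.5
tcp_pos: [0.6698, 0.0387, 0.0898]
orientation: [0.002, 0.182, 0.983, -0.0]
wrist_force: [2.6, -3.7, 5.3]
finger_gap: 0.011
grip_force: 42.9
```

Request:
{"api": "servo_tool", "payload": {
  "increments": [
    {"grip": 1, "x": 0, "y": 0, "z": 0, "roll": 6.6},
    {"grip": 1, "x": 0, "y": 0, "z": 0, "roll": 6.6},
    {"grip": 1, "x": 0, "y": 0, "z": 0, "roll": 6.6},
    {"grip": 1, "x": 0, "y": 0, "z": 0, "roll": 6.6},
    {"grip": 1, "x": 0, "y": 0, "z": 0, "roll": 6.6}
  ]
}}

```text
clock: 6.92
tcp_pos: [0.6697, 0.0385, 0.0898]
orientation: [0.002, 0.454, 0.891, 0.0]
wrist_force: [1.3, -4.1, 6.1]
finger_gap: 0.0107
grip_force: 42.9
```

Request:
{"api": "servo_tool", "payload": {
  "increments": [
    {"grip": 1, "x": 0, "y": 0, "z": 0, "roll": 0},
    {"grip": 1, "x": 0, "y": 0, "z": 0, "roll": 0}
  ]
}}

```text
clock: 7.08
tcp_pos: [0.6697, 0.0385, 0.0898]
orientation: [0.002, 0.452, 0.892, 0.0]
wrist_force: [1.7, -3.4, 7.1]
finger_gap: 0.0112
grip_force: 42.9
```

```bash
python3 - <<'E'
from h import *
go(.668,.038,.088,np.pi/2-.94); print(env.get_state()["finger_gap"],env.get_state()["wrist_force"])
E
```

```text
roll 0.2 x 0.6 y -1.7 z 1.8 j6 0.88 tcp [0.6697 0.0385 0.0898]
0.01124604861554159 [ 1.73856759 -3.3683621   7.14644661]
```

Request:
{"api": "servo_tool", "payload": {
  "increments": [
    {"grip": 0.5, "x": 0, "y": 0, "z": 0, "roll": 0},
    {"grip": 0.5, "x": 0, "y": 0, "z": 0, "roll": 0},
    {"grip": 0.5, "x": 0, "y": 0, "z": 0, "roll": 0},
    {"grip": 0.5, "x": 0, "y": 0, "z": -30, "roll": 0},
    {"grip": 0.5, "x": 0, "y": 0, "z": -30, "roll": 0}
  ]
}}

```text
clock: 7.5
tcp_pos: [0.6654, 0.0399, 0.1452]
orientation: [-0.004, 0.451, 0.893, -0.001]
wrist_force: [1.1, -0.0, 0.2]
finger_gap: 0.0426
grip_force: 0.0
```

Request:
{"api": "servo_tool", "payload": {
  "increments": [
    {"grip": 0.5, "x": 0, "y": 0, "z": 0, "roll": -7.1},
    {"grip": 0.5, "x": 0, "y": 0, "z": 0, "roll": -7.1},
    {"grip": 0.5, "x": 0, "y": 0, "z": 0, "roll": -7.1},
    {"grip": 0.5, "x": 0, "y": 0, "z": 0, "roll": -7.1},
    {"grip": 0.5, "x": 0, "y": 0, "z": 0, "roll": -7.1}
  ]
}}

```text
clock: 7.92
tcp_pos: [0.6674, 0.0398, 0.1472]
orientation: [-0.001, 0.154, 0.988, 0.0]
wrist_force: [-0.4, 0.3, 0.1]
finger_gap: 0.0424
grip_force: 0.0
```

Request:
{"api": "servo_tool", "payload": {
  "increments": [
    {"grip": 0.5, "x": 0, "y": 0, "z": 0, "roll": -7.1},
    {"grip": 0.5, "x": -4, "y": -33, "z": 0, "roll": 0},
    {"grip": 0.5, "x": -4, "y": -33, "z": 0, "roll": 0},
    {"grip": 0.5, "x": -2.6, "y": -33, "z": 0, "roll": 0},
    {"grip": 0.5, "x": 0, "y": 0, "z": 0, "roll": 0}
  ]
}}

```text
clock: 8.33
tcp_pos: [0.6586, -0.0649, 0.147]
orientation: [-0.001, 0.099, 0.995, -0.001]
wrist_force: [0.4, -0.4, 0.1]
finger_gap: 0.0427
grip_force: 0.0
```

Request:
{"api": "servo_tool", "payload": {
  "increments": [
    {"grip": 0.5, "x": 0, "y": 0, "z": 0, "roll": 0},
    {"grip": 0.5, "x": 0, "y": 0, "z": 0, "roll": 0}
  ]
}}

```text
clock: 8.5
tcp_pos: [0.6591, -0.0595, 0.1473]
orientation: [-0.001, 0.096, 0.995, 0.0]
wrist_force: [-0.2, -0.2, 0.4]
finger_gap: 0.0428
grip_force: 0.0
```

```bash
python3 - <<'E'
from h import *
go(.6605,-.0605,.088,np.pi/2-.192); print(env.get_state()["finger_gap"])
a=shot("scene","s3")
cv2.imwrite("pics/v3.png",cv2.resize(a[200:330,220:370,::-1],None,fx=4,fy=4,interpolation=cv2.INTER_CUBIC))
E
```

```text
roll -0.1 x -1.6 y -0.7 z 59.3 j6 -0.02 tcp [ 0.6591 -0.0595  0.1473]
0.04280781637274805
```

Request:
{"api": "servo_tool", "payload": {
  "increments": [
    {"grip": 0.5, "x": -1.6, "y": -0.7, "z": 29, "roll": 0},
    {"grip": 0.5, "x": 0, "y": 0, "z": 29.5, "roll": 0},
    {"grip": 0.5, "x": 0, "y": 0, "z": 0, "roll": 0},
    {"grip": 0.5, "x": 0, "y": 0, "z": 0, "roll": 0},
    {"grip": 1, "x": 0, "y": 0, "z": 0, "roll": 0}
  ]
}}

```text
clock: 8.97
tcp_pos: [0.6614, -0.0599, 0.0903]
orientation: [0.0, 0.095, 0.995, 0.0]
wrist_force: [0.2, -0.4, 0.6]
finger_gap: 0.0317
grip_force: 0.0
```

Request:
{"api": "servo_tool", "payload": {
  "increments": [
    {"grip": 1, "x": 0, "y": 0, "z": 0, "roll": 0},
    {"grip": 1, "x": 0, "y": 0, "z": 0, "roll": 0},
    {"grip": 1, "x": 0, "y": 0, "z": 0, "roll": 0},
    {"grip": 1, "x": 0, "y": 0, "z": 0, "roll": 0},
    {"grip": 1, "x": 0, "y": 0, "z": 0, "roll": 0}
  ]
}}

```text
clock: 9.38
tcp_pos: [0.6625, -0.061, 0.0916]
orientation: [0.002, 0.096, 0.995, 0.0]
wrist_force: [-0.5, 0.4, 5.5]
finger_gap: 0.0112
grip_force: 41.7
```

Request:
{"api": "servo_tool", "payload": {
  "increments": [
    {"grip": 1, "x": 0, "y": 0, "z": 0, "roll": -6.6},
    {"grip": 1, "x": 0, "y": 0, "z": 0, "roll": -6.6},
    {"grip": 1, "x": 0, "y": 0, "z": 0, "roll": -6.6},
    {"grip": 1, "x": 0, "y": 0, "z": 0, "roll": -6.6},
    {"grip": 1, "x": 0, "y": 0, "z": 0, "roll": -6.6}
  ]
}}

```text
clock: 9.8
tcp_pos: [0.6624, -0.0608, 0.0916]
orientation: [0.002, -0.193, 0.981, -0.0]
wrist_force: [0.4, 1.2, 7.3]
finger_gap: 0.0112
grip_force: 41.7
```

Request:
{"api": "servo_tool", "payload": {
  "increments": [
    {"grip": 1, "x": 0, "y": 0, "z": 0, "roll": -6.7},
    {"grip": 1, "x": 0, "y": 0, "z": 0, "roll": -6.7},
    {"grip": 1, "x": 0, "y": 0, "z": 0, "roll": -6.7},
    {"grip": 1, "x": 0, "y": 0, "z": 0, "roll": -6.7},
    {"grip": 1, "x": 0, "y": 0, "z": 0, "roll": -6.7}
  ]
}}

```text
clock: 10.22
tcp_pos: [0.6622, -0.0606, 0.0916]
orientation: [0.002, -0.468, 0.884, -0.001]
wrist_force: [0.1, 0.9, 7.2]
finger_gap: 0.0109
grip_force: 41.8
```

Request:
{"api": "servo_tool", "payload": {
  "increments": [
    {"grip": 1, "x": 0, "y": 0, "z": 0, "roll": -6.7},
    {"grip": 1, "x": 0, "y": 0, "z": 0, "roll": -6.7},
    {"grip": 1, "x": 0, "y": 0, "z": 0, "roll": -6.7},
    {"grip": 1, "x": 0, "y": 0, "z": 0, "roll": 0},
    {"grip": 1, "x": 0, "y": 0, "z": 0, "roll": 0}
  ]
}}

```text
clock: 10.63
tcp_pos: [0.6621, -0.0605, 0.0916]
orientation: [0.001, -0.613, 0.79, -0.001]
wrist_force: [-1.5, 2.4, 6.9]
finger_gap: 0.0112
grip_force: 41.8
```

```bash
python3 - <<'E'
from h import *
go(.6605,-.0605,.088,np.pi/2+1.315); print(env.get_state()["finger_gap"],env.get_state()["wrist_force"])
E
```

```text
roll 0.3 x 0.4 y 1.5 z 3.6 j6 -1.53 tcp [ 0.6621 -0.0605  0.0916]
0.011225852686467953 [-1.49775656  2.42692213  6.9371752 ]
```

Request:
{"api": "servo_tool", "payload": {
  "increments": [
    {"grip": 0.5, "x": 0, "y": 0, "z": 0, "roll": 0},
    {"grip": 0.5, "x": 0, "y": 0, "z": 0, "roll": 0},
    {"grip": 0.5, "x": 0, "y": 0, "z": 0, "roll": 0},
    {"grip": 0.5, "x": 0, "y": 0, "z": -35, "roll": 0},
    {"grip": 0.5, "x": 0, "y": 0, "z": -35, "roll": 0}
  ]
}}

```text
clock: 11.05
tcp_pos: [0.6586, -0.0605, 0.1568]
orientation: [-0.002, -0.613, 0.79, 0.003]
wrist_force: [1.4, -0.7, -0.5]
finger_gap: 0.0426
grip_force: 0.0
```

Request:
{"api": "servo_tool", "payload": {
  "increments": [
    {"grip": 0.5, "x": 0, "y": 0, "z": -6, "roll": 6.6},
    {"grip": 0.5, "x": 0, "y": 0, "z": -6, "roll": 6.6},
    {"grip": 0.5, "x": 0, "y": 0, "z": -6, "roll": 6.6},
    {"grip": 0.5, "x": 0, "y": 0, "z": -6, "roll": 6.6},
    {"grip": 0.5, "x": 0, "y": 0, "z": -6, "roll": 6.6}
  ]
}}

```text
clock: 11.47
tcp_pos: [0.6609, -0.0609, 0.1893]
orientation: [-0.0, -0.36, 0.933, 0.0]
wrist_force: [0.0, -0.2, -0.4]
finger_gap: 0.0426
grip_force: 0.0
```

Request:
{"api": "servo_tool", "payload": {
  "increments": [
    {"grip": 0.5, "x": 0, "y": 0, "z": 0, "roll": 6.6},
    {"grip": 0.5, "x": 0, "y": 0, "z": 0, "roll": 6.6},
    {"grip": 0.5, "x": 0, "y": 0, "z": 0, "roll": 6.6},
    {"grip": 0.5, "x": 0, "y": 0, "z": 0, "roll": 6.6},
    {"grip": 0.5, "x": 0, "y": 0, "z": 0, "roll": 6.6}
  ]
}}

```text
clock: 11.88
tcp_pos: [0.6608, -0.061, 0.1889]
orientation: [-0.0, -0.08, 0.997, 0.0]
wrist_force: [-0.9, 0.2, -0.5]
finger_gap: 0.0427
grip_force: 0.0
```

Request:
{"api": "servo_tool", "payload": {
  "increments": [
    {"grip": 0.5, "x": 0, "y": 0, "z": 0, "roll": 6.6},
    {"grip": 0.5, "x": 0, "y": 0, "z": 0, "roll": 6.6},
    {"grip": 0.5, "x": 14.8, "y": -36, "z": 0, "roll": 0},
    {"grip": 0.5, "x": 14.8, "y": -36, "z": 0, "roll": 0},
    {"grip": 0.5, "x": 14.8, "y": -36, "z": 0, "roll": 0}
  ]
}}

```text
clock: 12.3
tcp_pos: [0.6093, -0.1662, 0.1888]
orientation: [-0.0, 0.031, 1.0, 0.0]
wrist_force: [0.1, -0.1, -0.4]
finger_gap: 0.0424
grip_force: 0.0
```

Request:
{"api": "servo_tool", "payload": {
  "increments": [
    {"grip": 0.5, "x": 14.8, "y": -36, "z": 0, "roll": 0},
    {"grip": 0.5, "x": 14.8, "y": -36, "z": 0, "roll": 0},
    {"grip": 0.5, "x": 14.8, "y": -36, "z": 0, "roll": 0},
    {"grip": 0.5, "x": 14.8, "y": -36, "z": 0, "roll": 0},
    {"grip": 0.5, "x": 14.8, "y": -36, "z": 0, "roll": 0}
  ]
}}

```text
clock: 12.72
tcp_pos: [0.5234, -0.3423, 0.1891]
orientation: [-0.0, 0.032, 0.999, 0.0]
wrist_force: [-0.3, 0.0, -0.9]
finger_gap: 0.0426
grip_force: 0.0
```

Request:
{"api": "servo_tool", "payload": {
  "increments": [
    {"grip": 0.5, "x": 0, "y": 0, "z": 0, "roll": 0},
    {"grip": 0.5, "x": 0, "y": 0, "z": 0, "roll": 0},
    {"grip": 0.5, "x": 0, "y": 0, "z": 0, "roll": 0}
  ]
}}

```text
clock: 12.97
tcp_pos: [0.5243, -0.3408, 0.1889]
orientation: [-0.0, 0.032, 0.999, 0.0]
wrist_force: [-0.0, 0.1, -0.2]
finger_gap: 0.0424
grip_force: 0.0
```

```bash
sed -i 's/^C=.*; YAW/C=np.array([.6685,.0387]); YAW/' h.py; python3 - <<'E'
from h import *
go(.5232,-.3398,.075,np.pi/2+YAW)
a=shot("scene","s4")
cv2.imwrite("pics/v4.png",np.hstack([cv2.resize(a[200:330,220:350,::-1],None,fx=3,fy=3,interpolation=cv2.INTER_CUBIC),cv2.resize(a[80:210,180:310,::-1],None,fx=3,fy=3,interpolation=cv2.INTER_CUBIC)]))
E
```

```text
roll 0.4 x 1.1 y 0.9 z 113.9 j6 -0.64 tcp [ 0.5243 -0.3408  0.1889]
```

View pics/v4.png

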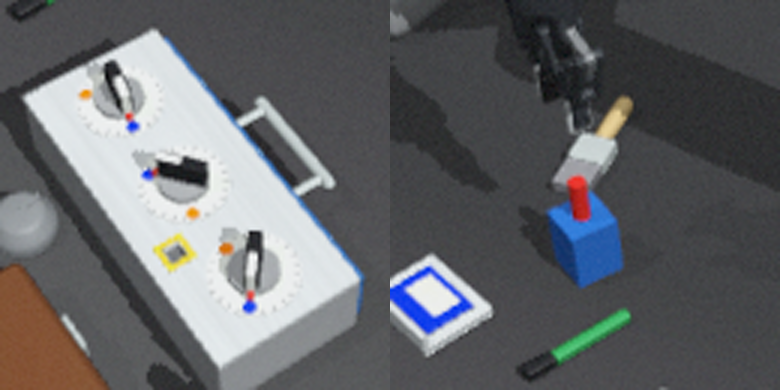

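All three red tips touch their blue dots, and the gripper is above the rod. Next I'll pick up the rod.

Request:
{"api": "servo_tool", "payload": {
  "increments": [
    {"grip": 0.5, "x": 1, "y": 1, "z": 38, "roll": 0.4},
    {"grip": 0.5, "x": 0, "y": 0, "z": 38, "roll": 0},
    {"grip": 0.5, "x": 0, "y": 0, "z": 38, "roll": 0},
    {"grip": 0.5, "x": 0, "y": 0, "z": 0, "roll": 0},
    {"grip": 0.5, "x": 0, "y": 0, "z": 0, "roll": 0}
  ]
}}

```text
clock: 13.43
tcp_pos: [0.5227, -0.3369, 0.0735]
orientation: [-0.002, 0.034, 0.999, 0.002]
wrist_force: [0.5, -0.1, 0.2]
finger_gap: 0.0425
grip_force: 0.0
```

Request:
{"api": "servo_tool", "payload": {
  "increments": [
    {"grip": 1, "x": 0, "y": 0, "z": 0, "roll": 0},
    {"grip": 1, "x": 0, "y": 0, "z": 0, "roll": 0},
    {"grip": 1, "x": 0, "y": 0, "z": 0, "roll": 0},
    {"grip": 1, "x": 0, "y": 0, "z": 0, "roll": 0},
    {"grip": 1, "x": 0, "y": 0, "z": 0, "roll": 0}
  ]
}}

```text
clock: 13.85
tcp_pos: [0.5257, -0.3407, 0.0784]
orientation: [0.003, 0.035, 0.999, -0.001]
wrist_force: [0.8, 1.6, 6.5]
finger_gap: 0.0167
grip_force: 39.3
```

```bash
python3 - <<'E'
from h import *
go(.5232,-.3398,.075,np.pi/2+YAW);s=env.get_state();print(s["wrist_force"],s["finger_gap"],s["grip_force"])
E
```

```text
roll 0.1 x 2.6 y 0.7 z 3.4 j6 -0.63 tcp [ 0.5257 -0.3407  0.0784]
[0.77281193 1.6128627  6.51949186] 0.01668588436754195 39.26563203334808
```

Request:
{"api": "servo_tool", "payload": {
  "increments": [
    {"grip": 1, "x": 0, "y": 0, "z": -20, "roll": 0},
    {"grip": 1, "x": 0, "y": 0, "z": -30, "roll": 0},
    {"grip": 1, "x": 0, "y": 0, "z": -40, "roll": 0},
    {"grip": 1, "x": 0, "y": 0, "z": -40, "roll": 0},
    {"grip": 1, "x": 0, "y": 0, "z": 0, "roll": 0}
  ]
}}

```text
clock: 14.27
tcp_pos: [0.5269, -0.3426, 0.2157]
orientation: [0.006, 0.035, 0.999, -0.005]
wrist_force: [1.7, -1.0, 0.4]
finger_gap: 0.0168
grip_force: 39.3
```

Request:
{"api": "servo_tool", "payload": {
  "increments": [
    {"grip": 1, "x": -13, "y": 36.5, "z": 0, "roll": 0},
    {"grip": 1, "x": -13, "y": 36.5, "z": 0, "roll": 0},
    {"grip": 1, "x": -13, "y": 36.5, "z": 0, "roll": 0},
    {"grip": 1, "x": -13, "y": 36.5, "z": 0, "roll": 0},
    {"grip": 1, "x": -13, "y": 36.5, "z": 0, "roll": 0}
  ]
}}

```text
clock: 14.68
tcp_pos: [0.602, -0.1611, 0.2064]
orientation: [0.001, 0.036, 0.999, -0.0]
wrist_force: [0.4, 0.2, -1.2]
finger_gap: 0.0169
grip_force: 39.3
```

Request:
{"api": "servo_tool", "payload": {
  "increments": [
    {"grip": 1, "x": -13, "y": 36.5, "z": 0, "roll": 0},
    {"grip": 1, "x": -13, "y": 36.5, "z": 0, "roll": 0},
    {"grip": 1, "x": -13, "y": 36.5, "z": 0, "roll": 0},
    {"grip": 1, "x": -13, "y": 36.5, "z": 0, "roll": 0},
    {"grip": 1, "x": -13, "y": 36.5, "z": 0, "roll": 0}
  ]
}}

```text
clock: 15.1
tcp_pos: [0.6798, 0.0169, 0.2064]
orientation: [0.001, 0.035, 0.999, -0.0]
wrist_force: [0.6, -1.4, 0.2]
finger_gap: 0.0168
grip_force: 39.3
```

Request:
{"api": "servo_tool", "payload": {
  "increments": [
    {"grip": 1, "x": -13, "y": 36.5, "z": 0, "roll": 0},
    {"grip": 1, "x": -13, "y": 36.5, "z": 0, "roll": 0},
    {"grip": 1, "x": 0, "y": 0, "z": 0, "roll": 0},
    {"grip": 1, "x": 0, "y": 0, "z": 0, "roll": 0},
    {"grip": 1, "x": 0, "y": 0, "z": 0, "roll": 0}
  ]
}}

```text
clock: 15.52
tcp_pos: [0.71, 0.0862, 0.2055]
orientation: [0.0, 0.035, 0.999, -0.0]
wrist_force: [0.2, -0.6, -0.8]
finger_gap: 0.0169
grip_force: 39.4
```

```bash
python3 - <<'E'
from h import *
h=w(.04,.05);print(h);go(*h,.15,np.pi/2+YAW);s=env.get_state();print(s["finger_gap"],s["grip_force"])
a=shot("scene","s5");b=shot("top","t5")
cv2.imwrite("pics/v5.png",np.hstack([cv2.resize(a[195:325,225:325,::-1],None,fx=4,fy=4,interpolation=cv2.INTER_CUBIC),cv2.resize(b[160:290,240:340,::-1],None,fx=4,fy=4,interpolation=cv2.INTER_CUBIC)]))
print("expected tip px",proj("scene",[*s["tcp_pos"][:2],s["tcp_pos"][2]-.0734]),"hole",proj("scene",[*h,.075]))
E
```

```text
[0.71199326 0.08569294]
roll 0.1 x -2.0 y -0.4 z 55.5 j6 0.08 tcp [0.71   0.0862 0.2055]
0.016922791823837883 39.428229331970215
expected tip px [[276.8033043  270.61177671]] hole [[277.35908369 283.86500814]]
```

View pics/v5.png

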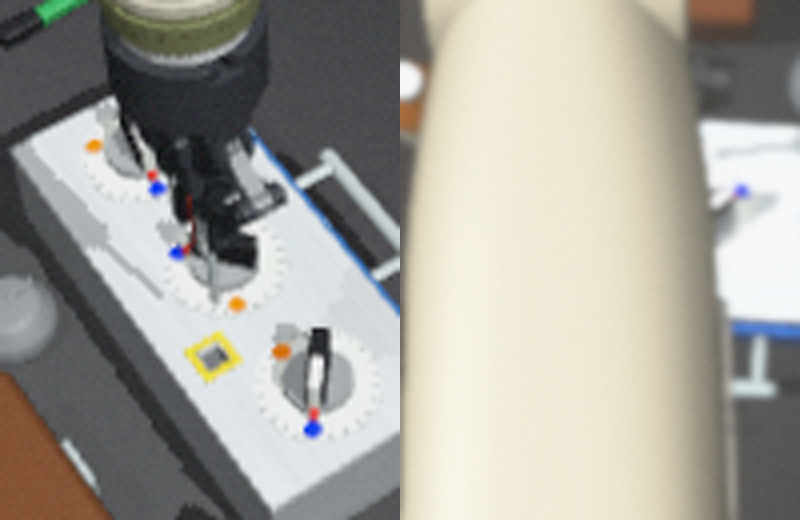

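Request:
{"api": "servo_tool", "payload": {
  "increments": [
    {"grip": 1, "x": -1, "y": 0, "z": 20, "roll": 0},
    {"grip": 1, "x": 0, "y": 0, "z": 20, "roll": 0},
    {"grip": 1, "x": 0, "y": 0, "z": 0, "roll": 0},
    {"grip": 1, "x": 0, "y": 0, "z": 0, "roll": 0},
    {"grip": 1, "x": 0, "y": 0, "z": 0, "roll": 0}
  ]
}}

```text
clock: 16.03
tcp_pos: [0.7112, 0.085, 0.1666]
orientation: [0.001, 0.036, 0.999, 0.0]
wrist_force: [0.5, -0.4, -0.1]
finger_gap: 0.0168
grip_force: 39.4
```

```bash
python3 - <<'E'
from h import *
s=env.get_state();z=s["tcp_pos"][2]-.0734;print(s["tcp_pos"],z)
print("earlier tip",plane("scene",[278.3,269.9],.1321),"hole",plane("scene",[[277.9,283.6]],.075))
a=shot("scene","s6")
cv2.imwrite("pics/v6.png",cv2.resize(a[250:310,245:310,::-1],None,fx=9,fy=9,interpolation=cv2.INTER_CUBIC))
E
```

```text
[0.71123461 0.08501435 0.16660852] 0.09320851544128152
earlier tip [[0.70633747 0.08678536 0.1321    ]] hole [[0.71059004 0.08591024 0.075     ]]
```

View pics/v6.png

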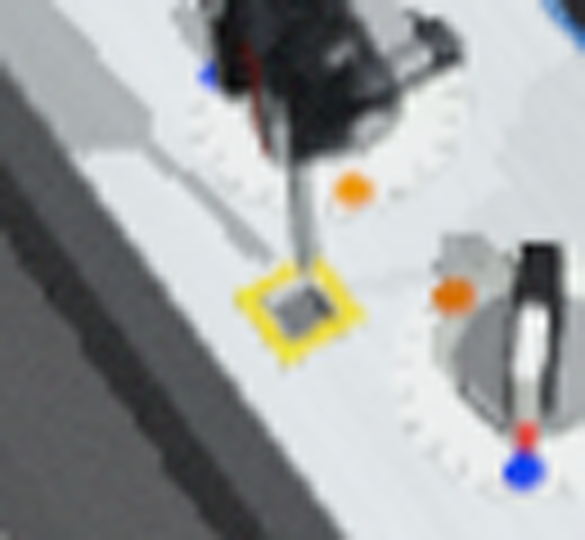

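```bash
python3 - <<'E'
from h import *
t=plane("scene",[278.4,279.2],.0932)[0];h=plane("scene",[277.9,284.2],.075)[0];d=(h-t)[:2]*1000
print(t,h,"tool x %.1f y %.1f"%(-d@X,d@Y)); go(*w(.04,.05),.1)
E
```

```text
[0.70830805 0.08638854 0.0932    ] [0.71154618 0.08720428 0.075     ] tool x -3.2 y 1.0
roll 0.0 x -0.3 y 0.4 z 67.1 j6 0.08 tcp [0.7116 0.0853 0.1671]
```

Request:
{"api": "servo_tool", "payload": {
  "increments": [
    {"grip": 1, "x": -3, "y": 0.8, "z": 0, "roll": 0},
    {"grip": 1, "x": 0, "y": 0, "z": 8, "roll": 0},
    {"grip": 1, "x": 0, "y": 0, "z": 13, "roll": 0},
    {"grip": 1, "x": 0, "y": 0, "z": 10, "roll": 0},
    {"grip": 1, "x": 0, "y": 0, "z": 0, "roll": 0}
  ]
}}

```text
clock: 16.5
tcp_pos: [0.7127, 0.0868, 0.1313]
orientation: [-0.002, 0.035, 0.999, -0.0]
wrist_force: [-0.3, -0.5, -0.4]
finger_gap: 0.0167
grip_force: 39.4
```

```bash
python3 - <<'E'
from h import *
go(*w(.04,.05),.1054); print(env.get_state()["wrist_force"])
a=shot("scene","s7")
cv2.imwrite("pics/v7.png",cv2.resize(a[250:310,245:310,::-1],None,fx=6,fy=6,interpolation=cv2.INTER_CUBIC))
E
```

```text
roll 0.0 x 0.6 y -1.2 z 25.9 j6 0.08 tcp [0.7127 0.0868 0.1313]
[-0.33149927 -0.46518278 -0.43367152]
```

View pics/v7.png

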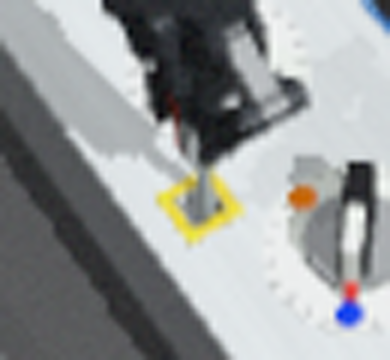

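The pin has gone into the hole and there is no side force. Pressing now.

Request:
{"api": "servo_tool", "payload": {
  "increments": [
    {"grip": 1, "x": 0, "y": 0, "z": 9, "roll": 0},
    {"grip": 1, "x": 0, "y": 0, "z": 9, "roll": 0},
    {"grip": 1, "x": 0, "y": 0, "z": 9, "roll": 0},
    {"grip": 1, "x": 0, "y": 0, "z": 0, "roll": 0},
    {"grip": 1, "x": 0, "y": 0, "z": 0, "roll": 0}
  ]
}}

```text
clock: 16.97
tcp_pos: [0.7142, 0.0867, 0.107]
orientation: [0.0, 0.035, 0.999, 0.0]
wrist_force: [0.1, 1.2, 2.8]
finger_gap: 0.0167
grip_force: 39.7
```

```bash
python3 - <<'E'
from h import *
go(*w(.04,.05),.1054); print(env.get_state()["wrist_force"])
a=shot("scene","s8");b=shot("top","t8")
cv2.imwrite("pics/v8.png",np.hstack([cv2.resize(a[195:335,225:375,::-1],None,fx=2.6,fy=2.6),cv2.resize(b[165:305,240:390,::-1],None,fx=2.6,fy=2.6)]))
# drawer front: handle pixels bright low-sat below front in top view
E
```

```text
roll 0.0 x 2.2 y -1.2 z 1.6 j6 0.08 tcp [0.7142 0.0867 0.107 ]
[0.14046719 1.23463086 2.79168432]
```

View pics/v8.png

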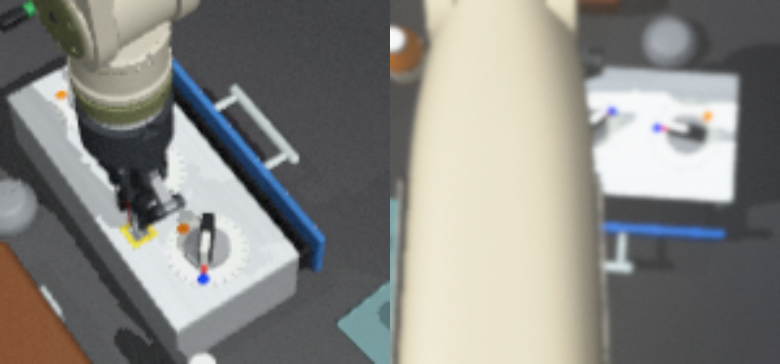

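The latch tripped and the drawer sprang out with all dials still on the code. I'll return the rod to its holder now.

Request:
{"api": "servo_tool", "payload": {
  "increments": [
    {"grip": 1, "x": 0, "y": 0, "z": -20, "roll": 0},
    {"grip": 1, "x": 0, "y": 0, "z": -25, "roll": 0},
    {"grip": 1, "x": 0, "y": 0, "z": -30, "roll": 0},
    {"grip": 1, "x": 0, "y": 0, "z": -30, "roll": 0},
    {"grip": 1, "x": 0, "y": 0, "z": 0, "roll": 0}
  ]
}}

```text
clock: 17.48
tcp_pos: [0.7165, 0.0868, 0.2201]
orientation: [0.005, 0.035, 0.999, 0.0]
wrist_force: [1.3, 0.3, 1.6]
finger_gap: 0.0168
grip_force: 39.5
```

Request:
{"api": "servo_tool", "payload": {
  "increments": [
    {"grip": 1, "x": 13, "y": -36.5, "z": 0, "roll": 0},
    {"grip": 1, "x": 13, "y": -36.5, "z": 0, "roll": 0},
    {"grip": 1, "x": 13, "y": -36.5, "z": 0, "roll": 0},
    {"grip": 1, "x": 13, "y": -36.5, "z": 0, "roll": 0},
    {"grip": 1, "x": 13, "y": -36.5, "z": 0, "roll": 0}
  ]
}}

```text
clock: 17.9
tcp_pos: [0.6352, -0.0918, 0.2121]
orientation: [-0.0, 0.035, 0.999, 0.0]
wrist_force: [1.0, -0.9, -0.7]
finger_gap: 0.0166
grip_force: 39.5
```

Request:
{"api": "servo_tool", "payload": {
  "increments": [
    {"grip": 1, "x": 13, "y": -36.5, "z": 0, "roll": 0},
    {"grip": 1, "x": 13, "y": -36.5, "z": 0, "roll": 0},
    {"grip": 1, "x": 13, "y": -36.5, "z": 0, "roll": 0},
    {"grip": 1, "x": 13, "y": -36.5, "z": 0, "roll": 0},
    {"grip": 1, "x": 13, "y": -36.5, "z": 0, "roll": 0}
  ]
}}

```text
clock: 18.32
tcp_pos: [0.5575, -0.2696, 0.2122]
orientation: [-0.0, 0.035, 0.999, 0.0]
wrist_force: [1.1, -0.1, -0.4]
finger_gap: 0.0169
grip_force: 39.5
```

Request:
{"api": "servo_tool", "payload": {
  "increments": [
    {"grip": 1, "x": 13, "y": -36.5, "z": 0, "roll": 0},
    {"grip": 1, "x": 13, "y": -36.5, "z": 0, "roll": 0},
    {"grip": 1, "x": 0, "y": 0, "z": 0, "roll": 0},
    {"grip": 1, "x": 0, "y": 0, "z": 0, "roll": 0},
    {"grip": 1, "x": 0, "y": 0, "z": 0, "roll": 0}
  ]
}}

```text
clock: 18.73
tcp_pos: [0.5273, -0.3391, 0.212]
orientation: [-0.0, 0.036, 0.999, 0.0]
wrist_force: [0.4, 0.4, -0.3]
finger_gap: 0.0166
grip_force: 39.5
```

```bash
python3 - <<'E'
from h import *
go(.5257,-.3407,.0784,np.pi/2+YAW)
E
```

```text
roll 0.0 x 1.5 y -1.7 z 133.6 j6 -0.63 tcp [ 0.5273 -0.3391  0.212 ]
```

Request:
{"api": "servo_tool", "payload": {
  "increments": [
    {"grip": 1, "x": 1.5, "y": -1.7, "z": 30, "roll": 0},
    {"grip": 1, "x": 0, "y": 0, "z": 30, "roll": 0},
    {"grip": 1, "x": 0, "y": 0, "z": 0, "roll": 0},
    {"grip": 1, "x": 0, "y": 0, "z": 0, "roll": 0},
    {"grip": 1, "x": 0, "y": 0, "z": 0, "roll": 0}
  ]
}}

```text
clock: 19.15
tcp_pos: [0.527, -0.34, 0.1536]
orientation: [0.0, 0.034, 0.999, -0.0]
wrist_force: [-0.4, 0.5, -0.2]
finger_gap: 0.017
grip_force: 39.5
```

```bash
python3 - <<'E'
from h import *
go(.5257,-.3407,.0784,np.pi/2+YAW)
E
```

```text
roll 0.2 x 1.3 y -0.8 z 75.2 j6 -0.63 tcp [ 0.527  -0.34    0.1536]
```

Request:
{"api": "servo_tool", "payload": {
  "increments": [
    {"grip": 1, "x": 1.2, "y": -0.8, "z": 6, "roll": 0},
    {"grip": 1, "x": 0, "y": 0, "z": 8, "roll": 0},
    {"grip": 1, "x": 0, "y": 0, "z": 8, "roll": 0},
    {"grip": 1, "x": 0, "y": 0, "z": 0, "roll": 0},
    {"grip": 1, "x": 0, "y": 0, "z": 0, "roll": 0}
  ]
}}

```text
clock: 19.57
tcp_pos: [0.5244, -0.3412, 0.1296]
orientation: [-0.001, 0.035, 0.999, 0.001]
wrist_force: [-0.8, -0.7, 0.1]
finger_gap: 0.017
grip_force: 39.5
```

```bash
python3 - <<'E'
from h import *
go(.5257,-.3407,.0784,np.pi/2+YAW); print(env.get_state()["wrist_force"])
E
```

```text
roll 0.1 x -1.3 y 0.6 z 51.2 j6 -0.63 tcp [ 0.5244 -0.3412  0.1296]
[-0.82066087 -0.66285292  0.07024905]
```

The tip is below the block's top with no force, so it is in the hole. I'll carry on down.

Request:
{"api": "servo_tool", "payload": {
  "increments": [
    {"grip": 1, "x": -0.8, "y": 0.5, "z": 15, "roll": 0},
    {"grip": 1, "x": 0, "y": 0, "z": 18, "roll": 0},
    {"grip": 1, "x": 0, "y": 0, "z": 15, "roll": 0},
    {"grip": 1, "x": 0, "y": 0, "z": 0, "roll": 0},
    {"grip": 1, "x": 0, "y": 0, "z": 0, "roll": 0}
  ]
}}

```text
clock: 19.98
tcp_pos: [0.5251, -0.3407, 0.0818]
orientation: [-0.001, 0.035, 0.999, 0.001]
wrist_force: [-0.3, 0.0, -0.9]
finger_gap: 0.0171
grip_force: 39.5
```

Request:
{"api": "servo_tool", "payload": {
  "increments": [
    {"grip": 0.5, "x": 0, "y": 0, "z": 0, "roll": 0},
    {"grip": 0.5, "x": 0, "y": 0, "z": 0, "roll": 0},
    {"grip": 0.5, "x": 0, "y": 0, "z": 0, "roll": 0},
    {"grip": 0.5, "x": 0, "y": 0, "z": 0, "roll": 0}
  ]
}}

```text
clock: 20.32
tcp_pos: [0.5262, -0.3415, 0.0834]
orientation: [0.001, 0.035, 0.999, -0.001]
wrist_force: [-0.1, -0.6, 0.3]
finger_gap: 0.0428
grip_force: 0.0
```

Request:
{"api": "servo_tool", "payload": {
  "increments": [
    {"grip": 0.5, "x": 0, "y": 0, "z": -35, "roll": 0},
    {"grip": 0.5, "x": 0, "y": 0, "z": -35, "roll": 0},
    {"grip": 0.5, "x": 0, "y": 0, "z": -35, "roll": 0},
    {"grip": 0.5, "x": 0, "y": 0, "z": 0, "roll": 0},
    {"grip": 0.5, "x": 0, "y": 0, "z": 0, "roll": 0}
  ]
}}

```text
clock: 20.73
tcp_pos: [0.5273, -0.3424, 0.1908]
orientation: [0.003, 0.035, 0.999, -0.002]
wrist_force: [0.4, -0.1, 0.0]
finger_gap: 0.0428
grip_force: 0.0
```

```bash
python3 - <<'E'
from h import *
np.set_printoptions(precision=4,suppress=True)
a=shot("scene","s9");b=shot("top","t9")
ra=blobs(a,(0,150,90),(5,255,255),(225,120,265,185)); print("rod scene",[(c.round(1).tolist(),q.tolist()) for c,q in ra],"was 242.3,145.2")
# handle in both: bright low-sat
for n,im,bx in(("scene",a,(300,210,380,320)),("top",b,(270,240,370,290))):
    print(n,[(c.round(1).tolist(),q.tolist()) for c,q in blobs(im,(0,0,130),(180,60,255),bx)])
    print("blue",[(c.round(1).tolist(),q.tolist()) for c,q in blobs(im,(100,130,90),(125,255,255),(240,200,390,330))])
for o in(.02,.025,.03):
    print(o,proj("top",[[*w(-.108-o,y),.045] for y in(.05,-.05)]),proj("scene",[[*w(-.108-o,y),.045] for y in(.05,-.05)]))
    go(*w(-.108-o,0),.03,np.pi/2+YAW+np.pi/2)
print(psi())
E
```

```text
rod scene [([242.4, 145.2], [239, 139, 7, 14, 64])] was 242.3,145.2
scene [([325.7, 242.8], [308, 227, 33, 33, 216]), ([315.6, 289.8], [300, 244, 40, 76, 1818])]
blue [([318.4, 252.3], [283, 208, 68, 91, 622])]
top [([352.5, 240.6], [326, 240, 44, 3, 84]), ([312.2, 263.8], [292, 253, 42, 17, 290])]
blue [([313.2, 251.2], [259, 246, 110, 11, 464])]
0.02 [[294.6978 262.1305]
 [331.6746 264.4232]] [[334.691  256.7811]
 [311.9359 230.5145]]
roll -89.9 x -388.9 y 12.6 z 157.0 j6 -0.63 tcp [ 0.5255 -0.3409  0.187 ]
0.025 [[294.5721 263.9753]
 [331.5655 266.2719]] [[336.2885 255.8379]
 [313.5031 229.647 ]]
roll -89.9 x -388.9 y 17.6 z 157.0 j6 -0.63 tcp [ 0.5255 -0.3409  0.187 ]
0.03 [[294.4463 265.8217]
 [331.4563 268.1223]] [[337.8812 254.8976]
 [315.0658 228.782 ]]
roll -89.9 x -388.9 y 22.6 z 157.0 j6 -0.63 tcp [ 0.5255 -0.3409  0.187 ]
1.5003741388116958
```

```bash
python3 - <<'E'
from h import *
E=[]
for f,n in(("top0","top"),("t9","top")):
    h=cv2.cvtColor(cv2.imread(f"pics/{f}.png"),cv2.COLOR_BGR2HSV); m=cv2.inRange(h,(0,0,130),(180,60,255))
    pts=[]
    for c in range(304,326):
        r=np.where(m[244:285,c])[0]+244
        if len(r): pts.append((c,r.mean(),len(r)))
    p=np.array(pts)
    Q=plane("top",p[:,:2],.045)[:,:2]-C
    print(f,p[:,2].mean(),(Q@X).mean(),(Q@X).std()); E.append((Q@X).mean())
    rr=np.where(m[244:285].any(0))[0]
print("o",E[0]-E[1])
E
```

```text
top0 5.045454545454546 -0.10718823762516783 0.0006757637509569755
t9 5.045454545454546 -0.1359184235231823 0.0007043014637971289
o 0.028730185898014488
```

Request:
{"api": "servo_tool", "payload": {
  "increments": [
    {"grip": 0.62, "x": 0, "y": 0, "z": 0, "roll": -7},
    {"grip": 0.62, "x": 0, "y": 0, "z": 0, "roll": -7},
    {"grip": 0.62, "x": 0, "y": 0, "z": 0, "roll": -7},
    {"grip": 0.62, "x": 0, "y": 0, "z": 0, "roll": -7},
    {"grip": 0.62, "x": 0, "y": 0, "z": 0, "roll": -7}
  ]
}}

```text
clock: 21.25
tcp_pos: [0.5247, -0.3403, 0.185]
orientation: [-0.001, -0.27, 0.963, 0.002]
wrist_force: [-0.5, -0.3, 0.3]
finger_gap: 0.0325
grip_force: 0.0
```

Request:
{"api": "servo_tool", "payload": {
  "increments": [
    {"grip": 0.62, "x": 0, "y": 0, "z": 0, "roll": -7},
    {"grip": 0.62, "x": 0, "y": 0, "z": 0, "roll": -7},
    {"grip": 0.62, "x": 0, "y": 0, "z": 0, "roll": -7},
    {"grip": 0.62, "x": 0, "y": 0, "z": 0, "roll": -7},
    {"grip": 0.62, "x": 0, "y": 0, "z": 0, "roll": -7}
  ]
}}

```text
clock: 21.67
tcp_pos: [0.5247, -0.3402, 0.1849]
orientation: [-0.001, -0.547, 0.837, 0.002]
wrist_force: [0.3, -0.1, -0.4]
finger_gap: 0.0323
grip_force: 0.0
```

Request:
{"api": "servo_tool", "payload": {
  "increments": [
    {"grip": 0.62, "x": 0, "y": 0, "z": 0, "roll": -7},
    {"grip": 0.62, "x": 0, "y": 0, "z": 0, "roll": -7},
    {"grip": 0.62, "x": 0, "y": 0, "z": 0, "roll": -5.9},
    {"grip": 0.62, "x": -35, "y": 2, "z": 0, "roll": 0},
    {"grip": 0.62, "x": -35, "y": 2, "z": 0, "roll": 0}
  ]
}}

```text
clock: 22.08
tcp_pos: [0.5255, -0.2711, 0.1845]
orientation: [-0.0, -0.68, 0.733, 0.002]
wrist_force: [0.9, 0.3, -0.7]
finger_gap: 0.0327
grip_force: 0.0
```

Request:
{"api": "servo_tool", "payload": {
  "increments": [
    {"grip": 0.62, "x": -35, "y": 2, "z": 0, "roll": 0},
    {"grip": 0.62, "x": -35, "y": 2, "z": 0, "roll": 0},
    {"grip": 0.62, "x": -35, "y": 2, "z": 0, "roll": 0},
    {"grip": 0.62, "x": -35, "y": 2, "z": 0, "roll": 0},
    {"grip": 0.62, "x": -35, "y": 2, "z": 0, "roll": 0}
  ]
}}

```text
clock: 22.5
tcp_pos: [0.5279, -0.0937, 0.1854]
orientation: [-0.001, -0.681, 0.732, 0.002]
wrist_force: [0.3, -0.7, 0.1]
finger_gap: 0.0325
grip_force: 0.0
```

Request:
{"api": "servo_tool", "payload": {
  "increments": [
    {"grip": 0.62, "x": -35, "y": 2, "z": 0, "roll": 0},
    {"grip": 0.62, "x": -35, "y": 2, "z": 30, "roll": 0},
    {"grip": 0.62, "x": -35, "y": 2, "z": 30, "roll": 0},
    {"grip": 0.62, "x": 0, "y": 0, "z": 0, "roll": 0},
    {"grip": 0.62, "x": 0, "y": 0, "z": 0, "roll": 0}
  ]
}}

```text
clock: 22.92
tcp_pos: [0.5279, 0.0047, 0.1299]
orientation: [-0.002, -0.682, 0.731, 0.003]
wrist_force: [-1.1, 0.0, 2.0]
finger_gap: 0.0322
grip_force: 0.0
```

```bash
python3 - <<'E'
from h import *
go(*w(-.137,0),.028,np.pi/2+YAW+np.pi/2);print(env.get_state()["finger_gap"])
E
```

```text
roll 0.2 x -44.0 y -0.8 z 101.9 j6 -1.65 tcp [0.5279 0.0047 0.1299]
0.03218890806724859
```

Request:
{"api": "servo_tool", "payload": {
  "increments": [
    {"grip": 0.65, "x": -35, "y": -0.8, "z": 0, "roll": 0},
    {"grip": 0.65, "x": -9, "y": 0, "z": 10, "roll": 0},
    {"grip": 0.65, "x": 0, "y": 0, "z": 30, "roll": 0},
    {"grip": 0.65, "x": 0, "y": 0, "z": 0, "roll": 0},
    {"grip": 0.65, "x": 0, "y": 0, "z": 0, "roll": 0}
  ]
}}

```text
clock: 23.33
tcp_pos: [0.5332, 0.0457, 0.0919]
orientation: [-0.002, -0.681, 0.732, 0.001]
wrist_force: [-0.3, 0.2, 0.7]
finger_gap: 0.0301
grip_force: 0.0
```

```bash
python3 - <<'E'
from h import *
go(*w(-.137,0),.028,np.pi/2+YAW+np.pi/2);print(env.get_state()["finger_gap"])
E
```

```text
roll -0.1 x -2.7 y 1.6 z 63.9 j6 -1.56 tcp [0.5332 0.0457 0.0919]
0.03009329935166682
```

Request:
{"api": "servo_tool", "payload": {
  "increments": [
    {"grip": 0.65, "x": -2, "y": 1, "z": 15, "roll": 0},
    {"grip": 0.65, "x": 0, "y": 0, "z": 18, "roll": 0},
    {"grip": 0.65, "x": 0, "y": 0, "z": 18, "roll": 0},
    {"grip": 0.65, "x": 0, "y": 0, "z": 12, "roll": 0},
    {"grip": 0.65, "x": 0, "y": 0, "z": 0, "roll": 0}
  ]
}}

```text
clock: 23.75
tcp_pos: [0.5329, 0.0475, 0.0291]
orientation: [-0.001, -0.681, 0.733, 0.001]
wrist_force: [-1.0, 0.5, -1.3]
finger_gap: 0.0299
grip_force: 0.0
```

Request:
{"api": "servo_tool", "payload": {
  "increments": [
    {"grip": 0.65, "x": 0, "y": 0, "z": 0, "roll": 0},
    {"grip": 1, "x": 0, "y": 0, "z": 0, "roll": 0},
    {"grip": 1, "x": 0, "y": 0, "z": 0, "roll": 0},
    {"grip": 1, "x": 0, "y": 0, "z": 0, "roll": 0},
    {"grip": 1, "x": 0, "y": 0, "z": 0, "roll": 0}
  ]
}}

```text
clock: 24.17
tcp_pos: [0.535, 0.048, 0.0317]
orientation: [0.001, -0.681, 0.732, -0.001]
wrist_force: [-1.1, -2.1, 5.9]
finger_gap: 0.0092
grip_force: 39.3
```

```bash
python3 - <<'E'
from h import *
go(*w(-.137,0),.028,np.pi/2+YAW+np.pi/2);s=env.get_state();print(s["finger_gap"],s["grip_force"],s["wrist_force"]); go(*w(-.208,0),.028)
E
```

```text
roll -0.0 x -0.3 y 3.2 z 3.7 j6 -1.56 tcp [0.535  0.048  0.0317]
0.009172914695564307 39.3098258972168 [-1.11283046 -2.12750478  5.92542316]
roll 0.0 x -0.3 y 74.2 z 3.7 j6 -1.56 tcp [0.535  0.048  0.0317]
```

Request:
{"api": "servo_tool", "payload": {
  "increments": [
    {"grip": 1, "x": 0, "y": 12, "z": 0, "roll": 0},
    {"grip": 1, "x": 0, "y": 18, "z": 0, "roll": 0},
    {"grip": 1, "x": 0, "y": 18, "z": 0, "roll": 0},
    {"grip": 1, "x": 0, "y": 16, "z": 0, "roll": 0},
    {"grip": 1, "x": 0, "y": 8, "z": 0, "roll": 0}
  ]
}}

```text
clock: 24.58
tcp_pos: [0.4624, 0.0535, 0.0317]
orientation: [0.001, -0.681, 0.732, -0.001]
wrist_force: [1.5, -2.5, 3.6]
finger_gap: 0.0097
grip_force: 40.7
```

Request:
{"api": "servo_tool", "payload": {
  "increments": [
    {"grip": 1, "x": 0, "y": 2, "z": 0, "roll": 0},
    {"grip": 1, "x": 0, "y": 0, "z": 0, "roll": 0},
    {"grip": 1, "x": 0, "y": 0, "z": 0, "roll": 0},
    {"grip": 1, "x": 0, "y": 0, "z": 0, "roll": 0}
  ]
}}

```text
clock: 24.92
tcp_pos: [0.4619, 0.0535, 0.0317]
orientation: [0.001, -0.681, 0.732, -0.001]
wrist_force: [-1.0, -2.0, 11.7]
finger_gap: 0.0093
grip_force: 41.8
```

```bash
python3 - <<'E'
from h import *
s=env.get_state();print(s["finger_gap"],s["grip_force"],s["wrist_force"]); go(*w(-.208,0),.028)
E
```

```text
0.009333488103618342 41.81830286979675 [-0.98267494 -2.02832394 11.66052948]
roll 0.0 x -0.1 y 0.9 z 3.7 j6 -1.56 tcp [0.4619 0.0535 0.0317]
```

Request:
{"api": "servo_tool", "payload": {
  "increments": [
    {"grip": 0.65, "x": 0, "y": 0, "z": 0, "roll": 0},
    {"grip": 0.65, "x": 0, "y": 0, "z": 0, "roll": 0},
    {"grip": 0.65, "x": 0, "y": 0, "z": 0, "roll": 0},
    {"grip": 0.65, "x": 0, "y": 0, "z": -30, "roll": 0},
    {"grip": 0.65, "x": 0, "y": 0, "z": -30, "roll": 0}
  ]
}}

```text
clock: 25.33
tcp_pos: [0.4576, 0.0542, 0.0888]
orientation: [-0.002, -0.681, 0.732, 0.002]
wrist_force: [0.6, -0.3, 0.1]
finger_gap: 0.0302
grip_force: 0.0
```

Request:
{"api": "servo_tool", "payload": {
  "increments": [
    {"grip": 0.5, "x": 0, "y": 0, "z": -30, "roll": 0},
    {"grip": 0.5, "x": 0, "y": 0, "z": 0, "roll": 7},
    {"grip": 0.5, "x": 0, "y": 0, "z": 0, "roll": 7},
    {"grip": 0.5, "x": 0, "y": 0, "z": 0, "roll": 7},
    {"grip": 0.5, "x": 0, "y": 0, "z": 0, "roll": 7}
  ]
}}

```text
clock: 25.75
tcp_pos: [0.4598, 0.0541, 0.1199]
orientation: [-0.0, -0.481, 0.877, 0.0]
wrist_force: [1.1, 0.1, -0.0]
finger_gap: 0.0427
grip_force: 0.0
```

Request:
{"api": "servo_tool", "payload": {
  "increments": [
    {"grip": 0.5, "x": 0, "y": 0, "z": 0, "roll": 7},
    {"grip": 0.5, "x": 0, "y": 0, "z": 0, "roll": 7},
    {"grip": 0.5, "x": 0, "y": 0, "z": 0, "roll": 7},
    {"grip": 0.5, "x": 0, "y": 0, "z": 0, "roll": 7},
    {"grip": 0.5, "x": 0, "y": 0, "z": 0, "roll": 7}
  ]
}}

```text
clock: 26.17
tcp_pos: [0.4597, 0.0541, 0.1196]
orientation: [-0.001, -0.195, 0.981, 0.0]
wrist_force: [1.0, -0.4, -0.3]
finger_gap: 0.0429
grip_force: 0.0
```

Request:
{"api": "servo_tool", "payload": {
  "increments": [
    {"grip": 0.5, "x": 0, "y": 0, "z": 0, "roll": 7},
    {"grip": 0.5, "x": 0, "y": 0, "z": 0, "roll": 7},
    {"grip": 0.5, "x": 0, "y": 0, "z": 0, "roll": 7},
    {"grip": 0.5, "x": 0, "y": 0, "z": 0, "roll": 6},
    {"grip": 0.5, "x": 0, "y": 0, "z": 0, "roll": 0}
  ]
}}

```text
clock: 26.58
tcp_pos: [0.4597, 0.0541, 0.1196]
orientation: [-0.001, 0.037, 0.999, 0.0]
wrist_force: [0.3, -0.5, -0.0]
finger_gap: 0.0427
grip_force: 0.0
```

```bash
cat >> h.py <<'E'
def pucks(tag):
    out={}
    for n,b in(("top",(150,235,262,320)),("scene",(350,275,480,380))):
        im=shot(n,tag+n[0]); r=blobs(im,(0,0,120),(180,55,255),b,60)
        p=plane(n,[c for c,_ in r],.016)[:,:2]; print(n,[(q.round(4).tolist(),int(s[4])) for q,(c,s) in zip(p,r)])
E
python3 - <<'E'
from h import *
pucks("p1"); go(*w(-.122,0),.1,np.pi/2+YAW); go(.556,.2927,.012,np.pi/2+YAW)
im=cv2.imread("pics/p1s.png");print([(c.round(1).tolist(),q.tolist()) for c,q in blobs(im[...,::-1].copy(),(100,130,90),(125,255,255),(240,200,390,330))])
cv2.imwrite("pics/v9.png",cv2.resize(im[180:380,230:480],None,fx=3,fy=3))
E
```

```text
top [([0.5778, 0.4893], 357), ([0.5579, 0.2935], 143), ([0.5537, 0.3892], 137), ([0.4732, 0.3041], 138), ([0.4628, 0.3729], 139)]
scene [([0.4698, 0.3025], 187), ([0.5541, 0.2917], 197), ([0.4593, 0.371], 198), ([0.5496, 0.3877], 214), ([0.6988, 0.3458], 105), ([0.5334, 0.4828], 136)]
roll 0.2 x -87.2 y -0.3 z 19.7 j6 0.01 tcp [0.4598 0.054  0.1197]
roll 0.2 x -78.7 y 245.0 z 107.7 j6 0.01 tcp [0.4598 0.054  0.1197]
[([341.6, 240.1], [305, 200, 69, 85, 643])]
```

View pics/v9.png

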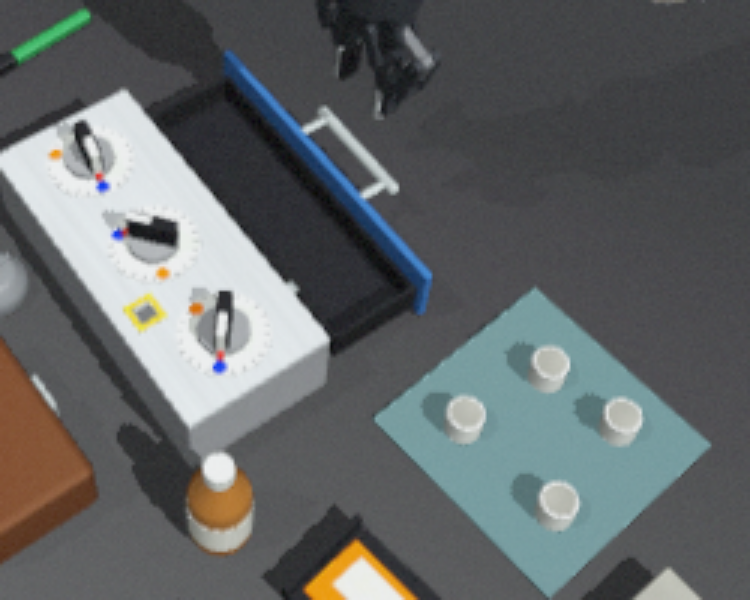

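The drawer is fully open and empty, the dials are on their blue dots, and the four pucks haven't moved. First puck next.

Request:
{"api": "servo_tool", "payload": {
  "increments": [
    {"grip": 0.45, "x": -11.2, "y": 35, "z": 0, "roll": 0.2},
    {"grip": 0.45, "x": -11.2, "y": 35, "z": 0, "roll": 0},
    {"grip": 0.45, "x": -11.2, "y": 35, "z": 0, "roll": 0},
    {"grip": 0.45, "x": -11.2, "y": 35, "z": 0, "roll": 0},
    {"grip": 0.45, "x": -11.2, "y": 35, "z": 0, "roll": 0}
  ]
}}

```text
clock: 27.1
tcp_pos: [0.5294, 0.2259, 0.1199]
orientation: [-0.0, 0.036, 0.999, 0.0]
wrist_force: [1.7, -0.9, -0.3]
finger_gap: 0.047
grip_force: 0.0
```

Request:
{"api": "servo_tool", "payload": {
  "increments": [
    {"grip": 0.45, "x": -11.2, "y": 35, "z": 0, "roll": 0},
    {"grip": 0.45, "x": -11.2, "y": 35, "z": 0, "roll": 0},
    {"grip": 0.45, "x": 0, "y": 0, "z": 35, "roll": 0},
    {"grip": 0.45, "x": 0, "y": 0, "z": 30, "roll": 0},
    {"grip": 0.45, "x": 0, "y": 0, "z": 0, "roll": 0}
  ]
}}

```text
clock: 27.52
tcp_pos: [0.5523, 0.2916, 0.0485]
orientation: [-0.005, 0.036, 0.999, -0.002]
wrist_force: [-2.0, -0.4, -1.0]
finger_gap: 0.0469
grip_force: 0.0
```

Request:
{"api": "servo_tool", "payload": {
  "increments": [
    {"grip": 0.45, "x": 0, "y": 0, "z": 0, "roll": 0},
    {"grip": 0.45, "x": 0, "y": 0, "z": 0, "roll": 0}
  ]
}}

```text
clock: 27.68
tcp_pos: [0.557, 0.2922, 0.0561]
orientation: [0.0, 0.037, 0.999, 0.0]
wrist_force: [1.1, 0.6, -0.5]
finger_gap: 0.0468
grip_force: 0.0
```

```bash
python3 - <<'E'
from h import *
go(.556,.2927,.008,np.pi/2+YAW);print(env.get_state()["finger_gap"]);pucks("p2")
E
```

```text
roll -0.2 x 1.0 y 0.4 z 48.1 j6 0.43 tcp [0.557  0.2922 0.0561]
0.046849994568976816
top [([0.4994, 0.4277], 4384), ([0.473, 0.3052], 151)]
scene [([0.431, 0.2391], 67), ([0.4699, 0.3044], 170), ([0.5539, 0.2922], 202), ([0.4586, 0.3713], 188), ([0.5495, 0.3877], 214), ([0.6988, 0.3458], 105), ([0.5334, 0.4828], 136)]
```

Request:
{"api": "servo_tool", "payload": {
  "increments": [
    {"grip": 0.45, "x": 1, "y": 0.4, "z": 24, "roll": 0},
    {"grip": 0.45, "x": 0, "y": 0, "z": 24, "roll": 0},
    {"grip": 0.45, "x": 0, "y": 0, "z": 0, "roll": 0},
    {"grip": 0.45, "x": 0, "y": 0, "z": 0, "roll": 0},
    {"grip": 1, "x": 0, "y": 0, "z": 0, "roll": 0}
  ]
}}

```text
clock: 28.2
tcp_pos: [0.557, 0.293, 0.0092]
orientation: [0.001, 0.038, 0.999, 0.001]
wrist_force: [-0.5, 0.7, 0.1]
finger_gap: 0.0364
grip_force: 0.0
```

Request:
{"api": "servo_tool", "payload": {
  "increments": [
    {"grip": 1, "x": 0, "y": 0, "z": 0, "roll": 0},
    {"grip": 1, "x": 0, "y": 0, "z": 0, "roll": 0},
    {"grip": 1, "x": 0, "y": 0, "z": 0, "roll": 0},
    {"grip": 1, "x": 0, "y": 0, "z": 0, "roll": 0}
  ]
}}

```text
clock: 28.53
tcp_pos: [0.5575, 0.2933, 0.0096]
orientation: [0.002, 0.038, 0.999, 0.001]
wrist_force: [-0.6, -1.1, 6.5]
finger_gap: 0.0277
grip_force: 39.8
```

Request:
{"api": "servo_tool", "payload": {
  "increments": [
    {"grip": 1, "x": 0, "y": 0, "z": -20, "roll": 0},
    {"grip": 1, "x": 0, "y": 0, "z": -33, "roll": 0},
    {"grip": 1, "x": 0, "y": 0, "z": -33, "roll": 0},
    {"grip": 1, "x": 0, "y": 0, "z": -30, "roll": 0},
    {"grip": 1, "x": 0, "y": 0, "z": 0, "roll": 0}
  ]
}}

```text
clock: 28.95
tcp_pos: [0.5598, 0.2944, 0.1313]
orientation: [0.006, 0.038, 0.999, 0.002]
wrist_force: [0.8, -0.1, 0.2]
finger_gap: 0.0282
grip_force: 39.5
```

Request:
{"api": "servo_tool", "payload": {
  "increments": [
    {"grip": 1, "x": -1, "y": -37, "z": 0, "roll": 0},
    {"grip": 1, "x": -1, "y": -37, "z": 0, "roll": 0},
    {"grip": 1, "x": -1, "y": -37, "z": 0, "roll": 0},
    {"grip": 1, "x": -1, "y": -37, "z": 0, "roll": 0},
    {"grip": 1, "x": -1, "y": -37, "z": 0, "roll": 0}
  ]
}}

```text
clock: 29.37
tcp_pos: [0.5466, 0.1066, 0.1236]
orientation: [0.001, 0.037, 0.999, 0.0]
wrist_force: [0.9, 0.4, 0.1]
finger_gap: 0.0283
grip_force: 39.6
```

Request:
{"api": "servo_tool", "payload": {
  "increments": [
    {"grip": 1, "x": -1, "y": -37, "z": 0, "roll": 0},
    {"grip": 1, "x": -1, "y": -37, "z": 0, "roll": 0},
    {"grip": 1, "x": -1, "y": -37, "z": 0, "roll": 0},
    {"grip": 1, "x": -1, "y": -37, "z": 0, "roll": 0},
    {"grip": 1, "x": 0, "y": 0, "z": 0, "roll": 0}
  ]
}}

```text
clock: 29.78
tcp_pos: [0.54, -0.0459, 0.1237]
orientation: [0.001, 0.041, 0.999, -0.001]
wrist_force: [0.1, 0.1, -0.1]
finger_gap: 0.0282
grip_force: 39.6
```

Request:
{"api": "servo_tool", "payload": {
  "increments": [
    {"grip": 1, "x": 0, "y": 0, "z": 30, "roll": 0},
    {"grip": 1, "x": 0, "y": 0, "z": 15, "roll": 0},
    {"grip": 1, "x": 0, "y": 0, "z": 0, "roll": 0},
    {"grip": 1, "x": 0, "y": 0, "z": 0, "roll": 0},
    {"grip": 1, "x": 0, "y": 0, "z": 0, "roll": 0}
  ]
}}

```text
clock: 30.2
tcp_pos: [0.5402, -0.0397, 0.0791]
orientation: [0.001, 0.038, 0.999, -0.0]
wrist_force: [-0.7, 0.5, -0.0]
finger_gap: 0.0284
grip_force: 39.7
```

```bash
python3 - <<'E'
from h import *
go(*w(-.122,-.09),.021,np.pi/2+YAW);print(env.get_state()["finger_gap"])
E
```

```text
roll -0.2 x -0.3 y -2.6 z 58.1 j6 -0.15 tcp [ 0.5402 -0.0397  0.0791]
0.028434973670621245
```

Request:
{"api": "servo_tool", "payload": {
  "increments": [
    {"grip": 1, "x": 0, "y": -2.6, "z": 28, "roll": 0},
    {"grip": 1, "x": 0, "y": 0, "z": 20, "roll": 0},
    {"grip": 1, "x": 0, "y": 0, "z": 9.5, "roll": 0},
    {"grip": 1, "x": 0, "y": 0, "z": 0, "roll": 0},
    {"grip": 1, "x": 0, "y": 0, "z": 0, "roll": 0}
  ]
}}

```text
clock: 30.62
tcp_pos: [0.5401, -0.0423, 0.0214]
orientation: [0.001, 0.037, 0.999, -0.0]
wrist_force: [-0.4, 0.1, 0.1]
finger_gap: 0.0285
grip_force: 41.2
```

Request:
{"api": "servo_tool", "payload": {
  "increments": [
    {"grip": 0.5, "x": 0, "y": 0, "z": 0, "roll": 0},
    {"grip": 0.5, "x": 0, "y": 0, "z": 0, "roll": 0},
    {"grip": 0.5, "x": 0, "y": 0, "z": 0, "roll": 0},
    {"grip": 0.5, "x": 0, "y": 0, "z": -30, "roll": 0},
    {"grip": 0.5, "x": 0, "y": 0, "z": -35, "roll": 0}
  ]
}}

```text
clock: 31.03
tcp_pos: [0.5369, -0.0419, 0.0841]
orientation: [-0.003, 0.038, 0.999, 0.001]
wrist_force: [1.0, 0.2, 0.6]
finger_gap: 0.0428
grip_force: 0.0
```

Request:
{"api": "servo_tool", "payload": {
  "increments": [
    {"grip": 0.45, "x": 0, "y": 0, "z": -35, "roll": 0},
    {"grip": 0.45, "x": 10.4, "y": 37.9, "z": 0, "roll": 0},
    {"grip": 0.45, "x": 10.4, "y": 37.9, "z": 0, "roll": 0},
    {"grip": 0.45, "x": 10.4, "y": 37.9, "z": 0, "roll": 0},
    {"grip": 0.45, "x": 10.4, "y": 37.9, "z": 0, "roll": 0}
  ]
}}

```text
clock: 31.45
tcp_pos: [0.5093, 0.113, 0.1216]
orientation: [0.001, 0.039, 0.999, 0.0]
wrist_force: [1.0, 0.1, -1.3]
finger_gap: 0.0466
grip_force: 0.0
```

Request:
{"api": "servo_tool", "payload": {
  "increments": [
    {"grip": 0.45, "x": 10.4, "y": 37.9, "z": 0, "roll": 0},
    {"grip": 0.45, "x": 10.4, "y": 37.9, "z": 0, "roll": 0},
    {"grip": 0.45, "x": 10.4, "y": 37.9, "z": 0, "roll": 0},
    {"grip": 0.45, "x": 10.4, "y": 37.9, "z": 0, "roll": 0},
    {"grip": 0.45, "x": 10.4, "y": 37.9, "z": 0, "roll": 0}
  ]
}}

```text
clock: 31.87
tcp_pos: [0.4712, 0.3066, 0.1213]
orientation: [0.0, 0.038, 0.999, 0.0]
wrist_force: [0.2, -0.2, 0.2]
finger_gap: 0.0467
grip_force: 0.0
```

Request:
{"api": "servo_tool", "payload": {
  "increments": [
    {"grip": 0.45, "x": 0, "y": 0, "z": 35, "roll": 0},
    {"grip": 0.45, "x": 0, "y": 0, "z": 25, "roll": 0},
    {"grip": 0.45, "x": 0, "y": 0, "z": 0, "roll": 0},
    {"grip": 0.45, "x": 0, "y": 0, "z": 0, "roll": 0},
    {"grip": 0.45, "x": 0, "y": 0, "z": 0, "roll": 0}
  ]
}}

```text
clock: 32.28
tcp_pos: [0.4726, 0.3047, 0.0619]
orientation: [0.001, 0.038, 0.999, 0.0]
wrist_force: [0.7, 0.4, -0.0]
finger_gap: 0.0471
grip_force: 0.0
```

```bash
python3 - <<'E'
from h import *
go(.4715,.3043,.008,np.pi/2+YAW);pucks("p3")
im=cv2.imread("pics/p3s.png")[...,::-1].copy()
print("drawer",[(plane("scene",c,.028)[0][:2]-C)@np.c_[X,Y] for c,q in blobs(im,(0,0,110),(180,50,255),(290,195,375,280),60)])
E
```

```text
roll -0.2 x 1.0 y -0.4 z 53.9 j6 0.51 tcp [0.4726 0.3047 0.0619]
top [([0.4863, 0.4585], 2254)]
scene [([0.4698, 0.3028], 183), ([0.4594, 0.3712], 196), ([0.5496, 0.3878], 213), ([0.6988, 0.3458], 105), ([0.5333, 0.4829], 135)]
drawer [array([-0.21487203, -0.00578205]), array([-0.12423914, -0.08984024]), array([-0.05777934,  0.0116943 ])]
```

The first puck is in the drawer at safe frame (-124, -90) mm. Second puck next.

Request:
{"api": "servo_tool", "payload": {
  "increments": [
    {"grip": 0.45, "x": 1, "y": -0.8, "z": 27, "roll": 0},
    {"grip": 0.45, "x": 0, "y": 0, "z": 27, "roll": 0},
    {"grip": 0.45, "x": 0, "y": 0, "z": 0, "roll": 0},
    {"grip": 0.45, "x": 0, "y": 0, "z": 0, "roll": 0},
    {"grip": 1, "x": 0, "y": 0, "z": 0, "roll": 0}
  ]
}}

```text
clock: 32.8
tcp_pos: [0.472, 0.3042, 0.0084]
orientation: [0.001, 0.038, 0.999, 0.001]
wrist_force: [0.7, -0.1, 1.3]
finger_gap: 0.036
grip_force: 0.0
```

Request:
{"api": "servo_tool", "payload": {
  "increments": [
    {"grip": 1, "x": 0, "y": 0, "z": 0, "roll": 0},
    {"grip": 1, "x": 0, "y": 0, "z": 0, "roll": 0},
    {"grip": 1, "x": 0, "y": 0, "z": 0, "roll": 0},
    {"grip": 1, "x": 0, "y": 0, "z": 0, "roll": 0}
  ]
}}

```text
clock: 33.13
tcp_pos: [0.4725, 0.3046, 0.0089]
orientation: [0.002, 0.038, 0.999, 0.001]
wrist_force: [-0.3, -1.1, 7.0]
finger_gap: 0.0283
grip_force: 39.8
```

Request:
{"api": "servo_tool", "payload": {
  "increments": [
    {"grip": 1, "x": 0, "y": 0, "z": -20, "roll": 0},
    {"grip": 1, "x": 0, "y": 0, "z": -33, "roll": 0},
    {"grip": 1, "x": 0, "y": 0, "z": -33, "roll": 0},
    {"grip": 1, "x": 0, "y": 0, "z": -30, "roll": 0},
    {"grip": 1, "x": 0, "y": 0, "z": 0, "roll": 0}
  ]
}}

```text
clock: 33.55
tcp_pos: [0.4746, 0.3059, 0.1301]
orientation: [0.005, 0.038, 0.999, 0.003]
wrist_force: [1.4, 0.7, -0.1]
finger_gap: 0.0283
grip_force: 39.5
```

Request:
{"api": "servo_tool", "payload": {
  "increments": [
    {"grip": 1, "x": -11.7, "y": -35, "z": 0, "roll": 0},
    {"grip": 1, "x": -11.7, "y": -35, "z": 0, "roll": 0},
    {"grip": 1, "x": -11.7, "y": -35, "z": 0, "roll": 0},
    {"grip": 1, "x": -11.7, "y": -35, "z": 0, "roll": 0},
    {"grip": 1, "x": -11.7, "y": -35, "z": 0, "roll": 0}
  ]
}}

```text
clock: 33.97
tcp_pos: [0.5162, 0.1237, 0.1232]
orientation: [0.001, 0.037, 0.999, 0.0]
wrist_force: [2.1, 0.6, -0.1]
finger_gap: 0.0282
grip_force: 39.6
```

Request:
{"api": "servo_tool", "payload": {
  "increments": [
    {"grip": 1, "x": -11.7, "y": -35, "z": 0, "roll": 0},
    {"grip": 1, "x": -11.7, "y": -35, "z": 0, "roll": 0},
    {"grip": 1, "x": -11.7, "y": -35, "z": 0, "roll": 0},
    {"grip": 1, "x": 0, "y": 0, "z": 0, "roll": 0},
    {"grip": 1, "x": 0, "y": 0, "z": 0, "roll": 0}
  ]
}}

```text
clock: 34.38
tcp_pos: [0.5435, 0.0157, 0.1229]
orientation: [0.0, 0.04, 0.999, 0.0]
wrist_force: [-0.1, 0.9, 0.5]
finger_gap: 0.0285
grip_force: 39.7
```

Request:
{"api": "servo_tool", "payload": {
  "increments": [
    {"grip": 1, "x": 0, "y": 0, "z": 30, "roll": 0},
    {"grip": 1, "x": 0, "y": 0, "z": 15, "roll": 0},
    {"grip": 1, "x": 0, "y": 0, "z": 0, "roll": 0},
    {"grip": 1, "x": 0, "y": 0, "z": 0, "roll": 0},
    {"grip": 1, "x": 0, "y": 0, "z": 0, "roll": 0}
  ]
}}

```text
clock: 34.8
tcp_pos: [0.5433, 0.0186, 0.0786]
orientation: [0.0, 0.037, 0.999, 0.0]
wrist_force: [1.0, -0.1, 0.2]
finger_gap: 0.0285
grip_force: 39.7
```

```bash
python3 - <<'E'
from h import *
go(*w(-.122,-.03),.0215,np.pi/2+YAW);print(env.get_state()["finger_gap"])
E
```

```text
roll -0.1 x -1.5 y -1.0 z 57.1 j6 -0.04 tcp [0.5433 0.0186 0.0786]
0.028490015198162154
```

Request:
{"api": "servo_tool", "payload": {
  "increments": [
    {"grip": 1, "x": -1.5, "y": -1, "z": 28, "roll": 0},
    {"grip": 1, "x": 0, "y": 0, "z": 20, "roll": 0},
    {"grip": 1, "x": 0, "y": 0, "z": 9.5, "roll": 0},
    {"grip": 1, "x": 0, "y": 0, "z": 0, "roll": 0},
    {"grip": 1, "x": 0, "y": 0, "z": 0, "roll": 0}
  ]
}}

```text
clock: 35.22
tcp_pos: [0.5449, 0.0169, 0.0209]
orientation: [0.0, 0.038, 0.999, 0.0]
wrist_force: [-0.4, -0.2, 0.2]
finger_gap: 0.0282
grip_force: 41.1
```

Request:
{"api": "servo_tool", "payload": {
  "increments": [
    {"grip": 0.5, "x": 0, "y": 0, "z": 0, "roll": 0},
    {"grip": 0.5, "x": 0, "y": 0, "z": 0, "roll": 0},
    {"grip": 0.5, "x": 0, "y": 0, "z": 0, "roll": 0},
    {"grip": 0.5, "x": 0, "y": 0, "z": -30, "roll": 0},
    {"grip": 0.5, "x": 0, "y": 0, "z": -35, "roll": 0}
  ]
}}

```text
clock: 35.63
tcp_pos: [0.5418, 0.0168, 0.0837]
orientation: [-0.003, 0.038, 0.999, 0.0]
wrist_force: [0.7, -1.1, -0.4]
finger_gap: 0.0424
grip_force: 0.0
```

Request:
{"api": "servo_tool", "payload": {
  "increments": [
    {"grip": 0.45, "x": 0, "y": 0, "z": -35, "roll": 0},
    {"grip": 0.45, "x": 12, "y": 38.5, "z": 0, "roll": 0},
    {"grip": 0.45, "x": 12, "y": 38.5, "z": 0, "roll": 0},
    {"grip": 0.45, "x": 12, "y": 38.5, "z": 0, "roll": 0},
    {"grip": 0.45, "x": 12, "y": 38.5, "z": 0, "roll": 0}
  ]
}}

```text
clock: 36.05
tcp_pos: [0.5081, 0.175, 0.1212]
orientation: [0.001, 0.039, 0.999, 0.0]
wrist_force: [1.3, 0.1, -0.2]
finger_gap: 0.047
grip_force: 0.0
```

Request:
{"api": "servo_tool", "payload": {
  "increments": [
    {"grip": 0.45, "x": 12, "y": 38.5, "z": 0, "roll": 0},
    {"grip": 0.45, "x": 12, "y": 38.5, "z": 0, "roll": 0},
    {"grip": 0.45, "x": 12, "y": 38.5, "z": 0, "roll": 0},
    {"grip": 0.45, "x": 12, "y": 38.5, "z": 0, "roll": 0},
    {"grip": 0.45, "x": 12, "y": 38.5, "z": 0, "roll": 0}
  ]
}}

```text
clock: 36.47
tcp_pos: [0.4622, 0.3722, 0.1208]
orientation: [0.0, 0.038, 0.999, 0.0]
wrist_force: [0.6, -0.5, -0.7]
finger_gap: 0.0469
grip_force: 0.0
```

Request:
{"api": "servo_tool", "payload": {
  "increments": [
    {"grip": 0.45, "x": 0, "y": 0, "z": 35, "roll": 0},
    {"grip": 0.45, "x": 0, "y": 0, "z": 25, "roll": 0},
    {"grip": 0.45, "x": 0, "y": 0, "z": 0, "roll": 0},
    {"grip": 0.45, "x": 0, "y": 0, "z": 0, "roll": 0},
    {"grip": 0.45, "x": 0, "y": 0, "z": 0, "roll": 0}
  ]
}}

```text
clock: 36.88
tcp_pos: [0.4636, 0.3703, 0.0615]
orientation: [0.001, 0.038, 0.999, 0.0]
wrist_force: [-0.3, -0.3, 0.6]
finger_gap: 0.0469
grip_force: 0.0
```

```bash
python3 - <<'E'
from h import *
go(.461,.3722,.008,np.pi/2+YAW);pucks("p4")
im=cv2.imread("pics/p4s.png")[...,::-1].copy()
print("drawer",[(plane("scene",c,.028)[0][:2]-C)@np.c_[X,Y] for c,q in blobs(im,(0,0,110),(180,50,255),(290,195,375,280),60)])
E
```

```text
roll -0.2 x 2.7 y 1.7 z 53.5 j6 0.61 tcp [0.4636 0.3703 0.0615]
top [([0.5876, 0.4896], 287), ([0.5535, 0.3896], 138)]
scene [([0.4593, 0.3712], 196), ([0.5496, 0.3878], 213), ([0.6988, 0.3458], 105), ([0.5333, 0.4829], 135)]
drawer [array([-0.21463773, -0.00614891]), array([-0.12369342, -0.08927687]), array([-0.05777934,  0.0116943 ]), array([-0.12289209, -0.03049803])]
```

Request:
{"api": "servo_tool", "payload": {
  "increments": [
    {"grip": 0.45, "x": 2.6, "y": 1.6, "z": 27, "roll": 0},
    {"grip": 0.45, "x": 0, "y": 0, "z": 26.5, "roll": 0},
    {"grip": 0.45, "x": 0, "y": 0, "z": 0, "roll": 0},
    {"grip": 0.45, "x": 0, "y": 0, "z": 0, "roll": 0},
    {"grip": 1, "x": 0, "y": 0, "z": 0, "roll": 0}
  ]
}}

```text
clock: 37.4
tcp_pos: [0.4616, 0.3723, 0.0085]
orientation: [0.001, 0.038, 0.999, 0.001]
wrist_force: [-1.3, -0.0, 1.1]
finger_gap: 0.0364
grip_force: 0.0
```

Request:
{"api": "servo_tool", "payload": {
  "increments": [
    {"grip": 1, "x": 0, "y": 0, "z": 0, "roll": 0},
    {"grip": 1, "x": 0, "y": 0, "z": 0, "roll": 0},
    {"grip": 1, "x": 0, "y": 0, "z": 0, "roll": 0},
    {"grip": 1, "x": 0, "y": 0, "z": 0, "roll": 0}
  ]
}}

```text
clock: 37.73
tcp_pos: [0.4621, 0.3728, 0.009]
orientation: [0.002, 0.038, 0.999, 0.001]
wrist_force: [0.4, -0.9, 6.6]
finger_gap: 0.0284
grip_force: 39.8
```

Request:
{"api": "servo_tool", "payload": {
  "increments": [
    {"grip": 1, "x": 0, "y": 0, "z": -20, "roll": 0},
    {"grip": 1, "x": 0, "y": 0, "z": -33, "roll": 0},
    {"grip": 1, "x": 0, "y": 0, "z": -33, "roll": 0},
    {"grip": 1, "x": 0, "y": 0, "z": -30, "roll": 0},
    {"grip": 1, "x": 0, "y": 0, "z": 0, "roll": 0}
  ]
}}

```text
clock: 38.15
tcp_pos: [0.464, 0.3744, 0.1304]
orientation: [0.005, 0.038, 0.999, 0.003]
wrist_force: [1.3, 0.7, 0.9]
finger_gap: 0.0285
grip_force: 39.5
```

Request:
{"api": "servo_tool", "payload": {
  "increments": [
    {"grip": 1, "x": -13.6, "y": -36, "z": 0, "roll": 0},
    {"grip": 1, "x": -13.6, "y": -36, "z": 0, "roll": 0},
    {"grip": 1, "x": -13.6, "y": -36, "z": 0, "roll": 0},
    {"grip": 1, "x": -13.6, "y": -36, "z": 0, "roll": 0},
    {"grip": 1, "x": -13.6, "y": -36, "z": 0, "roll": 0}
  ]
}}

```text
clock: 38.57
tcp_pos: [0.5149, 0.186, 0.1231]
orientation: [0.001, 0.037, 0.999, 0.0]
wrist_force: [0.7, -0.1, -0.7]
finger_gap: 0.0287
grip_force: 39.6
```

Request:
{"api": "servo_tool", "payload": {
  "increments": [
    {"grip": 1, "x": -13.6, "y": -36, "z": 0, "roll": 0},
    {"grip": 1, "x": -13.6, "y": -36, "z": 0, "roll": 0},
    {"grip": 1, "x": -13.6, "y": -36, "z": 0, "roll": 0},
    {"grip": 1, "x": 0, "y": 0, "z": 0, "roll": 0},
    {"grip": 1, "x": 0, "y": 0, "z": 0, "roll": 0}
  ]
}}

```text
clock: 38.98
tcp_pos: [0.5478, 0.0746, 0.1229]
orientation: [0.0, 0.04, 0.999, 0.0]
wrist_force: [0.3, 0.5, -0.9]
finger_gap: 0.0288
grip_force: 39.6
```

Request:
{"api": "servo_tool", "payload": {
  "increments": [
    {"grip": 1, "x": 0, "y": 0, "z": 30, "roll": 0},
    {"grip": 1, "x": 0, "y": 0, "z": 15, "roll": 0},
    {"grip": 1, "x": 0, "y": 0, "z": 0, "roll": 0},
    {"grip": 1, "x": 0, "y": 0, "z": 0, "roll": 0},
    {"grip": 1, "x": 0, "y": 0, "z": 0, "roll": 0}
  ]
}}

```text
clock: 39.4
tcp_pos: [0.5474, 0.0777, 0.0786]
orientation: [0.001, 0.037, 0.999, 0.0]
wrist_force: [0.1, -0.8, -0.4]
finger_gap: 0.0286
grip_force: 39.7
```

```bash
python3 - <<'E'
from h import *
go(*w(-.122,.03),.0215,np.pi/2+YAW);print(env.get_state()["finger_gap"])
E
```

```text
roll -0.1 x -1.6 y -0.2 z 57.1 j6 0.07 tcp [0.5474 0.0777 0.0786]
0.028626147188518015
```

Request:
{"api": "servo_tool", "payload": {
  "increments": [
    {"grip": 1, "x": -1.5, "y": -0.2, "z": 28, "roll": 0},
    {"grip": 1, "x": 0, "y": 0, "z": 20, "roll": 0},
    {"grip": 1, "x": 0, "y": 0, "z": 9.5, "roll": 0},
    {"grip": 1, "x": 0, "y": 0, "z": 0, "roll": 0},
    {"grip": 1, "x": 0, "y": 0, "z": 0, "roll": 0}
  ]
}}

```text
clock: 39.82
tcp_pos: [0.5491, 0.0767, 0.0209]
orientation: [0.0, 0.038, 0.999, 0.0]
wrist_force: [-0.4, 0.5, 0.0]
finger_gap: 0.0283
grip_force: 41.3
```

Request:
{"api": "servo_tool", "payload": {
  "increments": [
    {"grip": 0.5, "x": 0, "y": 0, "z": 0, "roll": 0},
    {"grip": 0.5, "x": 0, "y": 0, "z": 0, "roll": 0},
    {"grip": 0.5, "x": 0, "y": 0, "z": 0, "roll": 0},
    {"grip": 0.5, "x": 0, "y": 0, "z": -30, "roll": 0},
    {"grip": 0.5, "x": 0, "y": 0, "z": -35, "roll": 0}
  ]
}}

```text
clock: 40.23
tcp_pos: [0.546, 0.0763, 0.0836]
orientation: [-0.003, 0.038, 0.999, -0.0]
wrist_force: [1.2, 0.4, -0.5]
finger_gap: 0.0425
grip_force: 0.0
```

Request:
{"api": "servo_tool", "payload": {
  "increments": [
    {"grip": 0.45, "x": 0, "y": 0, "z": -35, "roll": 0},
    {"grip": 0.45, "x": 2.5, "y": 38.8, "z": 0, "roll": 0},
    {"grip": 0.45, "x": 2.5, "y": 38.8, "z": 0, "roll": 0},
    {"grip": 0.45, "x": 2.5, "y": 38.8, "z": 0, "roll": 0},
    {"grip": 0.45, "x": 2.5, "y": 38.8, "z": 0, "roll": 0}
  ]
}}

```text
clock: 40.65
tcp_pos: [0.5507, 0.2332, 0.1213]
orientation: [0.001, 0.038, 0.999, 0.0]
wrist_force: [0.9, -0.4, 0.1]
finger_gap: 0.0471
grip_force: 0.0
```

Request:
{"api": "servo_tool", "payload": {
  "increments": [
    {"grip": 0.45, "x": 2.5, "y": 38.8, "z": 0, "roll": 0},
    {"grip": 0.45, "x": 2.5, "y": 38.8, "z": 0, "roll": 0},
    {"grip": 0.45, "x": 2.5, "y": 38.8, "z": 0, "roll": 0},
    {"grip": 0.45, "x": 2.5, "y": 38.8, "z": 0, "roll": 0},
    {"grip": 0.45, "x": 0, "y": 0, "z": 0, "roll": 0}
  ]
}}

```text
clock: 41.07
tcp_pos: [0.5514, 0.3942, 0.1201]
orientation: [0.001, 0.035, 0.999, 0.002]
wrist_force: [0.5, -0.4, 0.6]
finger_gap: 0.0468
grip_force: 0.0
```

Request:
{"api": "servo_tool", "payload": {
  "increments": [
    {"grip": 0.45, "x": 0, "y": 0, "z": 35, "roll": 0},
    {"grip": 0.45, "x": 0, "y": 0, "z": 25, "roll": 0},
    {"grip": 0.45, "x": 0, "y": 0, "z": 0, "roll": 0},
    {"grip": 0.45, "x": 0, "y": 0, "z": 0, "roll": 0},
    {"grip": 0.45, "x": 0, "y": 0, "z": 0, "roll": 0}
  ]
}}

```text
clock: 41.48
tcp_pos: [0.5528, 0.3874, 0.0616]
orientation: [0.001, 0.038, 0.999, 0.0]
wrist_force: [0.6, -0.0, -0.0]
finger_gap: 0.0469
grip_force: 0.0
```

```bash
python3 - <<'E'
from h import *
go(.5515,.3888,.008,np.pi/2+YAW);pucks("p5")
im=cv2.imread("pics/p5s.png")[...,::-1].copy()
print("drawer",[(plane("scene",c,.028)[0][:2]-C)@np.c_[X,Y] for c,q in blobs(im,(0,0,110),(180,50,255),(290,195,375,280),60)])
E
```

```text
roll -0.2 x 1.4 y 1.3 z 53.6 j6 0.57 tcp [0.5528 0.3874 0.0616]
top [([0.4312, 0.4823], 368)]
scene [([0.3651, 0.348], 800), ([0.4746, 0.4196], 63), ([0.5495, 0.3878], 213), ([0.6988, 0.3458], 105), ([0.5334, 0.4828], 136)]
drawer [array([-0.21453922, -0.00710021]), array([-0.12383651, -0.08896393]), array([-0.05743455,  0.01156771]), array([-0.12325179, -0.03070279]), array([-0.12319718,  0.02930844])]
```

Request:
{"api": "servo_tool", "payload": {
  "increments": [
    {"grip": 0.45, "x": 1.4, "y": 1.3, "z": 27, "roll": 0},
    {"grip": 0.45, "x": 0, "y": 0, "z": 26.5, "roll": 0},
    {"grip": 0.45, "x": 0, "y": 0, "z": 0, "roll": 0},
    {"grip": 0.45, "x": 0, "y": 0, "z": 0, "roll": 0},
    {"grip": 1, "x": 0, "y": 0, "z": 0, "roll": 0}
  ]
}}

```text
clock: 42.0
tcp_pos: [0.5519, 0.3892, 0.0087]
orientation: [0.001, 0.038, 0.999, 0.001]
wrist_force: [-0.3, 0.2, 0.4]
finger_gap: 0.0362
grip_force: 0.0
```

Request:
{"api": "servo_tool", "payload": {
  "increments": [
    {"grip": 1, "x": 0, "y": 0, "z": 0, "roll": 0},
    {"grip": 1, "x": 0, "y": 0, "z": 0, "roll": 0},
    {"grip": 1, "x": 0, "y": 0, "z": 0, "roll": 0},
    {"grip": 1, "x": 0, "y": 0, "z": 0, "roll": 0}
  ]
}}

```text
clock: 42.33
tcp_pos: [0.5525, 0.3896, 0.0093]
orientation: [0.002, 0.038, 0.999, 0.001]
wrist_force: [-0.3, 0.4, 6.2]
finger_gap: 0.0287
grip_force: 39.9
```

Request:
{"api": "servo_tool", "payload": {
  "increments": [
    {"grip": 1, "x": 0, "y": 0, "z": -20, "roll": 0},
    {"grip": 1, "x": 0, "y": 0, "z": -33, "roll": 0},
    {"grip": 1, "x": 0, "y": 0, "z": -33, "roll": 0},
    {"grip": 1, "x": 0, "y": 0, "z": -30, "roll": 0},
    {"grip": 1, "x": 0, "y": 0, "z": 0, "roll": 0}
  ]
}}

```text
clock: 42.75
tcp_pos: [0.5545, 0.3908, 0.1312]
orientation: [0.005, 0.038, 0.999, 0.003]
wrist_force: [0.4, 1.4, 0.9]
finger_gap: 0.0286
grip_force: 39.5
```

Request:
{"api": "servo_tool", "payload": {
  "increments": [
    {"grip": 1, "x": -2.8, "y": -35.8, "z": 0, "roll": 0},
    {"grip": 1, "x": -2.8, "y": -35.8, "z": 0, "roll": 0},
    {"grip": 1, "x": -2.8, "y": -35.8, "z": 0, "roll": 0},
    {"grip": 1, "x": -2.8, "y": -35.8, "z": 0, "roll": 0},
    {"grip": 1, "x": -2.8, "y": -35.8, "z": 0, "roll": 0}
  ]
}}

```text
clock: 43.17
tcp_pos: [0.551, 0.2078, 0.1229]
orientation: [0.0, 0.037, 0.999, 0.0]
wrist_force: [0.1, 0.4, -0.0]
finger_gap: 0.0286
grip_force: 39.6
```

Request:
{"api": "servo_tool", "payload": {
  "increments": [
    {"grip": 1, "x": -2.8, "y": -35.8, "z": 0, "roll": 0},
    {"grip": 1, "x": -2.8, "y": -35.8, "z": 0, "roll": 0},
    {"grip": 1, "x": 0, "y": 0, "z": 0, "roll": 0},
    {"grip": 1, "x": 0, "y": 0, "z": 0, "roll": 0}
  ]
}}

```text
clock: 43.5
tcp_pos: [0.5517, 0.1355, 0.123]
orientation: [0.0, 0.04, 0.999, 0.0]
wrist_force: [-0.1, 0.1, 0.1]
finger_gap: 0.0283
grip_force: 39.7
```

Request:
{"api": "servo_tool", "payload": {
  "increments": [
    {"grip": 1, "x": 0, "y": 0, "z": 30, "roll": 0},
    {"grip": 1, "x": 0, "y": 0, "z": 15, "roll": 0},
    {"grip": 1, "x": 0, "y": 0, "z": 0, "roll": 0},
    {"grip": 1, "x": 0, "y": 0, "z": 0, "roll": 0},
    {"grip": 1, "x": 0, "y": 0, "z": 0, "roll": 0}
  ]
}}

```text
clock: 43.92
tcp_pos: [0.552, 0.1384, 0.0785]
orientation: [0.001, 0.037, 0.999, 0.0]
wrist_force: [0.8, 0.1, -0.2]
finger_gap: 0.0285
grip_force: 39.7
```

```bash
python3 - <<'E'
from h import *
go(*w(-.122,.09),.0215,np.pi/2+YAW);print(env.get_state()["finger_gap"])
E
```

```text
roll -0.1 x -1.4 y -1.1 z 57.0 j6 0.18 tcp [0.552  0.1384 0.0785]
0.028533713051359703
```

Request:
{"api": "servo_tool", "payload": {
  "increments": [
    {"grip": 1, "x": -1.4, "y": -1.1, "z": 28, "roll": 0},
    {"grip": 1, "x": 0, "y": 0, "z": 20, "roll": 0},
    {"grip": 1, "x": 0, "y": 0, "z": 9.5, "roll": 0},
    {"grip": 1, "x": 0, "y": 0, "z": 0, "roll": 0},
    {"grip": 1, "x": 0, "y": 0, "z": 0, "roll": 0}
  ]
}}

```text
clock: 44.33
tcp_pos: [0.5535, 0.1366, 0.0211]
orientation: [0.001, 0.038, 0.999, 0.0]
wrist_force: [-0.1, -0.1, -0.3]
finger_gap: 0.0287
grip_force: 41.1
```

Request:
{"api": "servo_tool", "payload": {
  "increments": [
    {"grip": 0.5, "x": 0, "y": 0, "z": 0, "roll": 0},
    {"grip": 0.5, "x": 0, "y": 0, "z": 0, "roll": 0},
    {"grip": 0.5, "x": 0, "y": 0, "z": 0, "roll": 0},
    {"grip": 0.5, "x": 0, "y": 0, "z": -30, "roll": 0},
    {"grip": 0.5, "x": 0, "y": 0, "z": -35, "roll": 0}
  ]
}}

```text
clock: 44.75
tcp_pos: [0.5501, 0.1359, 0.0834]
orientation: [-0.003, 0.038, 0.999, -0.0]
wrist_force: [1.4, 0.7, 0.4]
finger_gap: 0.0425
grip_force: 0.0
```

Request:
{"api": "servo_tool", "payload": {
  "increments": [
    {"grip": 0.65, "x": 0, "y": 0, "z": -35, "roll": 0},
    {"grip": 0.65, "x": 0, "y": 0, "z": 0, "roll": -7},
    {"grip": 0.65, "x": 0, "y": 0, "z": 0, "roll": -7},
    {"grip": 0.65, "x": 0, "y": 0, "z": 0, "roll": -7},
    {"grip": 0.65, "x": 0, "y": 0, "z": 0, "roll": -7}
  ]
}}

```text
clock: 45.17
tcp_pos: [0.5529, 0.1362, 0.121]
orientation: [0.001, -0.208, 0.978, -0.0]
wrist_force: [0.2, 1.1, 0.3]
finger_gap: 0.0302
grip_force: 0.0
```

Request:
{"api": "servo_tool", "payload": {
  "increments": [
    {"grip": 0.65, "x": 0, "y": 0, "z": 0, "roll": -7},
    {"grip": 0.65, "x": 0, "y": 0, "z": 0, "roll": -7},
    {"grip": 0.65, "x": 0, "y": 0, "z": 0, "roll": -7},
    {"grip": 0.65, "x": 0, "y": 0, "z": 0, "roll": -7},
    {"grip": 0.65, "x": 0, "y": 0, "z": 0, "roll": -7}
  ]
}}

```text
clock: 45.58
tcp_pos: [0.5528, 0.1362, 0.1205]
orientation: [0.0, -0.493, 0.87, -0.0]
wrist_force: [-1.6, -0.3, -0.6]
finger_gap: 0.0297
grip_force: 0.0
```

Request:
{"api": "servo_tool", "payload": {
  "increments": [
    {"grip": 0.65, "x": 0, "y": 0, "z": 0, "roll": -7},
    {"grip": 0.65, "x": 0, "y": 0, "z": 0, "roll": -7},
    {"grip": 0.65, "x": 0, "y": 0, "z": 0, "roll": -7},
    {"grip": 0.65, "x": 0, "y": 0, "z": 0, "roll": -6},
    {"grip": 0.65, "x": 0, "y": 0, "z": 0, "roll": 0}
  ]
}}

```text
clock: 46.0
tcp_pos: [0.5528, 0.1362, 0.1205]
orientation: [0.0, -0.681, 0.732, -0.0]
wrist_force: [0.4, -0.0, 0.5]
finger_gap: 0.0299
grip_force: 0.0
```

Request:
{"api": "servo_tool", "payload": {
  "increments": [
    {"grip": 0.65, "x": 30, "y": 28, "z": 0, "roll": 0},
    {"grip": 0.65, "x": 30, "y": 28, "z": 0, "roll": 0},
    {"grip": 0.65, "x": 30, "y": 28, "z": 0, "roll": 0},
    {"grip": 0.65, "x": 0, "y": 0, "z": 0, "roll": 0},
    {"grip": 0.65, "x": 0, "y": 0, "z": 0, "roll": 0}
  ]
}}

```text
clock: 46.42
tcp_pos: [0.4604, 0.0518, 0.1203]
orientation: [-0.0, -0.678, 0.735, 0.0]
wrist_force: [0.6, -0.5, 0.7]
finger_gap: 0.0297
grip_force: 0.0
```

```bash
python3 - <<'E'
from h import *
go(.4619,.0535,.028,np.pi+YAW);pucks("p6")
im=cv2.imread("pics/p6s.png")[...,::-1].copy()
print("drawer",[(plane("scene",c,.028)[0][:2]-C)@np.c_[X,Y] for c,q in blobs(im,(0,0,110),(180,50,255),(290,195,375,280),60)])
cv2.imwrite("pics/v10.png",cv2.resize(im[180:340,230:430,::-1],None,fx=3.5,fy=3.5))
E
```

```text
roll -0.5 x -1.8 y -1.4 z 92.3 j6 -1.55 tcp [0.4604 0.0518 0.1203]
top [([0.5778, 0.4893], 357)]
scene [([0.6988, 0.3458], 105), ([0.5334, 0.4828], 136)]
drawer [array([-0.21398122, -0.00623069]), array([-0.12387396, -0.08929728]), array([-0.05774605,  0.011627  ]), array([-0.12284519, -0.03024185]), array([-0.1228542 ,  0.02964298]), array([-0.12401228,  0.08947872])]
```

All four pucks are standing in the drawer. Next I'll grip the handle and push it shut.

Request:
{"api": "servo_tool", "payload": {
  "increments": [
    {"grip": 0.65, "x": -1.8, "y": -1, "z": 30, "roll": -0.5},
    {"grip": 0.65, "x": 0, "y": 0, "z": 30, "roll": 0},
    {"grip": 0.65, "x": 0, "y": 0, "z": 18, "roll": 0},
    {"grip": 0.65, "x": 0, "y": 0, "z": 12, "roll": 0},
    {"grip": 0.65, "x": 0, "y": 0, "z": 0, "roll": 0}
  ]
}}

```text
clock: 46.93
tcp_pos: [0.4626, 0.0553, 0.0278]
orientation: [-0.001, -0.683, 0.73, 0.001]
wrist_force: [0.2, 0.9, -0.1]
finger_gap: 0.0298
grip_force: 0.0
```

Request:
{"api": "servo_tool", "payload": {
  "increments": [
    {"grip": 0.65, "x": 0, "y": 0, "z": 0, "roll": 0},
    {"grip": 1, "x": 0, "y": 0, "z": 0, "roll": 0},
    {"grip": 1, "x": 0, "y": 0, "z": 0, "roll": 0},
    {"grip": 1, "x": 0, "y": 0, "z": 0, "roll": 0},
    {"grip": 1, "x": 0, "y": 0, "z": 0, "roll": 0}
  ]
}}

```text
clock: 47.35
tcp_pos: [0.4647, 0.0548, 0.0312]
orientation: [0.001, -0.683, 0.73, -0.001]
wrist_force: [1.6, 1.2, 2.6]
finger_gap: 0.0093
grip_force: 39.2
```

Request:
{"api": "servo_tool", "payload": {
  "increments": [
    {"grip": 1, "x": 0, "y": -7, "z": 0, "roll": 0},
    {"grip": 1, "x": 0, "y": -10, "z": 0, "roll": 0},
    {"grip": 1, "x": 0, "y": -10, "z": 0, "roll": 0},
    {"grip": 1, "x": 0, "y": -10, "z": 0, "roll": 0},
    {"grip": 1, "x": 0, "y": -10, "z": 0, "roll": 0}
  ]
}}

```text
clock: 47.77
tcp_pos: [0.5114, 0.0513, 0.0312]
orientation: [0.001, -0.683, 0.73, -0.0]
wrist_force: [-1.7, 0.1, 6.8]
finger_gap: 0.0089
grip_force: 39.6
```

Request:
{"api": "servo_tool", "payload": {
  "increments": [
    {"grip": 1, "x": 0, "y": -10, "z": 0, "roll": 0},
    {"grip": 1, "x": 0, "y": -10, "z": 0, "roll": 0},
    {"grip": 1, "x": 0, "y": -10, "z": 0, "roll": 0},
    {"grip": 1, "x": 0, "y": -10, "z": 0, "roll": 0},
    {"grip": 1, "x": 0, "y": -7, "z": 0, "roll": 0}
  ]
}}

```text
clock: 48.18
tcp_pos: [0.5533, 0.0482, 0.0309]
orientation: [-0.003, -0.683, 0.73, 0.003]
wrist_force: [-26.6, 1.3, 33.0]
finger_gap: 0.0093
grip_force: 42.8
```

Request:
{"api": "servo_tool", "payload": {
  "increments": [
    {"grip": 1, "x": 0, "y": -3, "z": 0, "roll": 0},
    {"grip": 1, "x": 0, "y": 0, "z": 0, "roll": 0},
    {"grip": 1, "x": 0, "y": 0, "z": 0, "roll": 0}
  ]
}}

```text
clock: 48.43
tcp_pos: [0.553, 0.0482, 0.0309]
orientation: [-0.005, -0.683, 0.73, 0.004]
wrist_force: [-21.9, 0.5, 24.6]
finger_gap: 0.0093
grip_force: 41.7
```

```bash
python3 - <<'E'
from h import *
s=env.get_state();print(s["finger_gap"],s["wrist_force"],(s["tcp_pos"][:2]-C)@X);go(*w(-.11,0),.028)
E
```

```text
0.009278991355641699 [-21.94700637   0.5142816   24.64949076] -0.11585284019522786
roll 0.0 x 1.2 y -5.8 z 2.9 j6 -1.56 tcp [0.553  0.0482 0.0309]
```

The handle stopped at about -116 mm with 22 N sideways and 25 N up, so the gripper is probably touching the safe's front edge. I'll back off, then push the bar with closed fingers turned so their thin side faces the safe.

Request:
{"api": "servo_tool", "payload": {
  "increments": [
    {"grip": 1, "x": 0, "y": 6, "z": 0, "roll": 0},
    {"grip": 1, "x": 0, "y": 4, "z": 0, "roll": 0},
    {"grip": 1, "x": 0, "y": 0, "z": 0, "roll": 0},
    {"grip": 1, "x": 0, "y": 0, "z": 0, "roll": 0}
  ]
}}

```text
clock: 48.77
tcp_pos: [0.5491, 0.0485, 0.0311]
orientation: [-0.001, -0.683, 0.73, 0.0]
wrist_force: [-5.9, 1.2, 9.5]
finger_gap: 0.0092
grip_force: 40.1
```

Request:
{"api": "servo_tool", "payload": {
  "increments": [
    {"grip": 0.65, "x": 0, "y": 0, "z": 0, "roll": 0},
    {"grip": 0.65, "x": 0, "y": 0, "z": 0, "roll": 0},
    {"grip": 0.65, "x": 0, "y": 0, "z": 0, "roll": 0},
    {"grip": 0.65, "x": 0, "y": 0, "z": 0, "roll": 0}
  ]
}}

```text
clock: 49.1
tcp_pos: [0.5497, 0.0485, 0.03]
orientation: [-0.0, -0.683, 0.73, 0.0]
wrist_force: [-2.6, 0.2, 1.1]
finger_gap: 0.0299
grip_force: 1.3
```

```bash
python3 - <<'E'
from h import *
s=env.get_state();print(s["finger_gap"],s["wrist_force"],(s["tcp_pos"]),(s["tcp_pos"][:2]-C)@X)
im=shot("scene","s12");cv2.imwrite("pics/v12.png",cv2.resize(im[180:320,240:400,::-1],None,fx=4,fy=4,interpolation=cv2.INTER_CUBIC))
E
```

```text
0.029937707254314334 [-2.62250111  0.22680995  1.10421368] [0.54974582 0.04853957 0.02995317] -0.11915433709126852
```

View pics/v12.png

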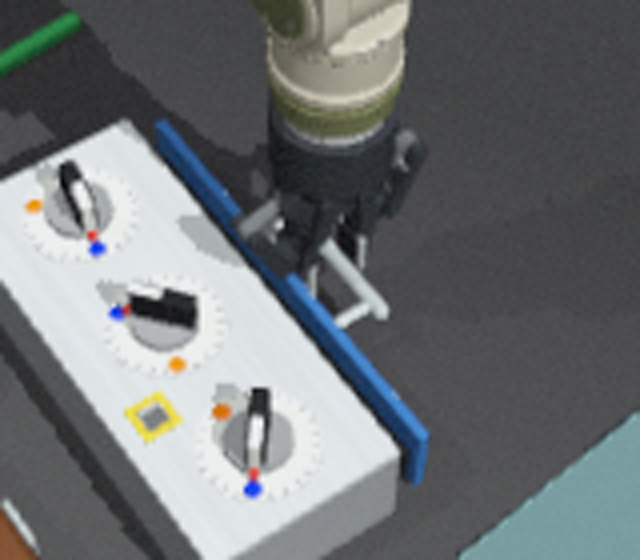

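The linkage overhangs the safe's edge, as suspected, and the dials are still on the code. I'll lift and turn the hand.

Request:
{"api": "servo_tool", "payload": {
  "increments": [
    {"grip": 0.65, "x": 0, "y": 1, "z": -20, "roll": 0},
    {"grip": 0.65, "x": 0, "y": 0, "z": -35, "roll": 0},
    {"grip": 0.65, "x": 0, "y": 0, "z": -35, "roll": 0},
    {"grip": 1, "x": 0, "y": 30, "z": 0, "roll": 0},
    {"grip": 1, "x": 0, "y": 25, "z": 0, "roll": 0}
  ]
}}

```text
clock: 49.57
tcp_pos: [0.4975, 0.0522, 0.123]
orientation: [0.003, -0.683, 0.73, -0.003]
wrist_force: [-1.1, 0.3, -0.9]
finger_gap: 0.0068
grip_force: 0.0
```

Request:
{"api": "servo_tool", "payload": {
  "increments": [
    {"grip": 1, "x": 0, "y": 0, "z": 0, "roll": 7},
    {"grip": 1, "x": 0, "y": 0, "z": 0, "roll": 7},
    {"grip": 1, "x": 0, "y": 0, "z": 0, "roll": 7},
    {"grip": 1, "x": 0, "y": 0, "z": 0, "roll": 7},
    {"grip": 1, "x": 0, "y": 0, "z": 0, "roll": 7}
  ]
}}

```text
clock: 49.98
tcp_pos: [0.495, 0.0524, 0.1203]
orientation: [0.001, -0.429, 0.903, -0.0]
wrist_force: [0.5, 0.6, -0.2]
finger_gap: -0.0003
grip_force: 0.0
```

Request:
{"api": "servo_tool", "payload": {
  "increments": [
    {"grip": 1, "x": 0, "y": 0, "z": 0, "roll": 7},
    {"grip": 1, "x": 0, "y": 0, "z": 0, "roll": 7},
    {"grip": 1, "x": 0, "y": 0, "z": 0, "roll": 7},
    {"grip": 1, "x": 0, "y": 0, "z": 0, "roll": 7},
    {"grip": 1, "x": 0, "y": 0, "z": 0, "roll": 7}
  ]
}}

```text
clock: 50.4
tcp_pos: [0.495, 0.0524, 0.1202]
orientation: [0.001, -0.138, 0.99, -0.0]
wrist_force: [-0.2, 0.5, -0.5]
finger_gap: 0.0004
grip_force: 0.0
```

Request:
{"api": "servo_tool", "payload": {
  "increments": [
    {"grip": 1, "x": 0, "y": 0, "z": 0, "roll": 7},
    {"grip": 1, "x": 0, "y": 0, "z": 0, "roll": 7},
    {"grip": 1, "x": 0, "y": 0, "z": 0, "roll": 6},
    {"grip": 1, "x": 0, "y": 0, "z": 0, "roll": 0},
    {"grip": 1, "x": 0, "y": 0, "z": 0, "roll": 0}
  ]
}}

```text
clock: 50.82
tcp_pos: [0.4947, 0.0524, 0.1202]
orientation: [0.0, 0.032, 0.999, 0.0]
wrist_force: [0.2, -0.0, 0.2]
finger_gap: -0.0002
grip_force: 0.0
```

```bash
python3 - <<'E'
from h import *
go(*w(-.17,0),.025,np.pi/2+YAW)
im=shot("scene","s13")
b=blobs(im,(0,0,130),(180,60,255),(305,200,375,275));print([(c.round(1).tolist(),q.tolist()) for c,q in b])
for o in(0,.01,.02,.03): print(o,proj("scene",[[*w(-.108-o,y),.045] for y in(.05,-.05)]).round(1).tolist())
E
```

```text
roll 0.5 x -4.3 y -1.2 z 95.2 j6 0.01 tcp [0.4947 0.0524 0.1202]
[([356.3, 204.2], [353, 200, 8, 10, 39]), ([325.6, 242.9], [308, 227, 33, 33, 214]), ([311.4, 266.1], [305, 250, 20, 25, 260])]
0 [[328.3, 260.6], [305.6, 234.0]]
0.01 [[331.5, 258.7], [308.8, 232.3]]
0.02 [[334.7, 256.8], [311.9, 230.5]]
0.03 [[337.9, 254.9], [315.1, 228.8]]
```

Request:
{"api": "servo_tool", "payload": {
  "increments": [
    {"grip": 1, "x": 0, "y": -1, "z": 35, "roll": 0.5},
    {"grip": 1, "x": 0, "y": 0, "z": 35, "roll": 0},
    {"grip": 1, "x": 0, "y": 0, "z": 24, "roll": 0},
    {"grip": 1, "x": 0, "y": 0, "z": 0, "roll": 0},
    {"grip": 1, "x": 0, "y": 0, "z": 0, "roll": 0}
  ]
}}

```text
clock: 51.28
tcp_pos: [0.4929, 0.0515, 0.0253]
orientation: [-0.002, 0.037, 0.999, 0.0]
wrist_force: [0.8, 0.5, 0.5]
finger_gap: -0.0001
grip_force: 0.0
```

Request:
{"api": "servo_tool", "payload": {
  "increments": [
    {"grip": 1, "x": -10, "y": 0, "z": 0, "roll": 0},
    {"grip": 1, "x": -10, "y": 0, "z": 0, "roll": 0},
    {"grip": 1, "x": -10, "y": 0, "z": 0, "roll": 0},
    {"grip": 1, "x": -8, "y": 0, "z": 0, "roll": 0},
    {"grip": 1, "x": 0, "y": 0, "z": 0, "roll": 0}
  ]
}}

```text
clock: 51.7
tcp_pos: [0.5346, 0.0484, 0.0271]
orientation: [0.001, 0.038, 0.999, 0.0]
wrist_force: [-2.5, 0.1, 1.0]
finger_gap: 0.0002
grip_force: 0.9
```

Request:
{"api": "servo_tool", "payload": {
  "increments": [
    {"grip": 1, "x": -6, "y": 0, "z": 0, "roll": 0},
    {"grip": 1, "x": -5, "y": 0, "z": 0, "roll": 0},
    {"grip": 1, "x": 0, "y": 0, "z": 0, "roll": 0},
    {"grip": 1, "x": 0, "y": 0, "z": 0, "roll": 0}
  ]
}}

```text
clock: 52.03
tcp_pos: [0.537, 0.0483, 0.0253]
orientation: [-0.005, 0.038, 0.999, 0.0]
wrist_force: [-14.9, 0.5, 10.1]
finger_gap: 0.0001
grip_force: 7.8
```

```bash
python3 - <<'E'
from h import *
s=env.get_state();print(s["finger_gap"],s["wrist_force"],(s["tcp_pos"]),(s["tcp_pos"][:2]-C)@X)
im=shot("scene","s14")
b=blobs(im,(0,0,130),(180,60,255),(300,200,375,275));print([(c.round(1).tolist(),q.tolist()) for c,q in b])
E
```

```text
9.567404853436735e-05 [-14.94410444   0.50180851  10.09435267] [0.53703258 0.04827757 0.02527136] -0.13181579130106197
[([328.3, 202.2], [315, 200, 27, 7, 132]), ([331.2, 212.9], [325, 211, 13, 4, 21]), ([319.8, 247.6], [302, 231, 32, 33, 197]), ([337.9, 237.2], [335, 232, 8, 11, 46]), ([308.1, 264.0], [300, 244, 25, 31, 405])]
```

```bash
python3 - <<'E'
from h import *
for f in("scene0","s9","s14"):
    im=cv2.imread(f"pics/{f}.png")[...,::-1].copy()
    b=blobs(im,(0,0,130),(180,60,255),(300,200,375,275));print(f,[(c.round(1).tolist(),q.tolist()) for c,q in b if q[4]<300 and q[4]>100])
    h=cv2.cvtColor(im,cv2.COLOR_RGB2HSV);m=cv2.inRange(h,(100,130,60),(125,255,255))
    for v in(215,220,280,285,290,295):
        u=np.where(m[v,240:390])[0]+240; print(v,(u.min(),u.max()) if len(u) else None,end=" ")
    print()
im=cv2.imread("pics/s14.png");print([(c.round(1).tolist(),int(q[4])) for c,q in blobs(im[...,::-1].copy(),(0,150,60),(6,255,255),(225,205,345,320),3)])
E
```

```text
scene0 [([317.1, 248.3], [300, 232, 32, 33, 215])]
215 (np.int64(277), np.int64(277)) 220 (np.int64(281), np.int64(281)) 280 (np.int64(331), np.int64(331)) 285 (np.int64(335), np.int64(335)) 290 (np.int64(339), np.int64(339)) 295 (np.int64(340), np.int64(340)) 
s9 [([325.7, 242.8], [308, 227, 33, 33, 216])]
215 (np.int64(283), np.int64(290)) 220 (np.int64(288), np.int64(295)) 280 (np.int64(337), np.int64(345)) 285 (np.int64(342), np.int64(350)) 290 (np.int64(346), np.int64(349)) 295 (np.int64(345), np.int64(349)) 
s14 [([328.3, 202.2], [315, 200, 27, 7, 132]), ([319.8, 247.6], [302, 231, 32, 33, 197])]
215 (np.int64(277), np.int64(281)) 220 (np.int64(282), np.int64(285)) 280 (np.int64(331), np.int64(335)) 285 (np.int64(335), np.int64(339)) 290 (np.int64(339), np.int64(343)) 295 (np.int64(340), np.int64(342)) 
[([262.3, 238.3], 3)]
```

The drawer is about 6 mm short of shut, on the catch. I'll push on in small steps, watching the force.

Request:
{"api": "servo_tool", "payload": {
  "increments": [
    {"grip": 1, "x": -2, "y": 0, "z": 0, "roll": 0},
    {"grip": 1, "x": -2, "y": 0, "z": 0, "roll": 0},
    {"grip": 1, "x": 0, "y": 0, "z": 0, "roll": 0}
  ]
}}

```text
clock: 52.33
tcp_pos: [0.5455, 0.0476, 0.0254]
orientation: [-0.002, 0.038, 0.999, 0.0]
wrist_force: [-4.8, 0.3, -0.2]
finger_gap: -0.0003
grip_force: 2.3
```

It snapped home, moving 8.5 mm. I'll back off and check.

Request:
{"api": "servo_tool", "payload": {
  "increments": [
    {"grip": 1, "x": 0, "y": 0, "z": 0, "roll": 0},
    {"grip": 1, "x": 5, "y": 0, "z": 0, "roll": 0},
    {"grip": 1, "x": 15, "y": 0, "z": 0, "roll": 0},
    {"grip": 1, "x": 30, "y": 0, "z": 0, "roll": 0},
    {"grip": 1, "x": 0, "y": 0, "z": -35, "roll": 0}
  ]
}}

```text
clock: 52.75
tcp_pos: [0.4791, 0.0524, 0.0515]
orientation: [-0.014, 0.038, 0.999, 0.0]
wrist_force: [-5.4, 0.1, -2.3]
finger_gap: -0.0005
grip_force: 0.0
```

Request:
{"api": "servo_tool", "payload": {
  "increments": [
    {"grip": 0.5, "x": 0, "y": 0, "z": -35, "roll": 0},
    {"grip": 0.5, "x": 0, "y": 0, "z": -35, "roll": 0},
    {"grip": 0.5, "x": 0, "y": 0, "z": -35, "roll": 0},
    {"grip": 0.5, "x": 0, "y": 0, "z": 0, "roll": 0},
    {"grip": 0.5, "x": 0, "y": 0, "z": 0, "roll": 0}
  ]
}}

```text
clock: 53.17
tcp_pos: [0.5005, 0.0509, 0.1695]
orientation: [0.005, 0.038, 0.999, -0.0]
wrist_force: [0.1, 0.2, -0.5]
finger_gap: 0.0428
grip_force: 0.0
```

```bash
python3 - <<'E'
from h import *
im=shot("scene","s15")
b=blobs(im,(0,0,130),(180,60,255),(300,200,375,275));print([(c.round(1).tolist(),q.tolist()) for c,q in b if 100<q[4]<300],"shut: 317.1,248.3")
print(env.get_state()["tcp_pos"]); go(.662,-.0607,.14,np.pi/2+1.315)
E
```

```text
[([316.9, 248.2], [300, 232, 32, 33, 217])] shut: 317.1,248.3
[0.49889232 0.05102248 0.16748054]
roll -79.7 x 66.8 y -186.1 z 27.5 j6 0.02 tcp [0.4989 0.051  0.1675]
```

The drawer is shut; the handle is where it was at the start. Now I'll turn the middle dial off its code mark.

Request:
{"api": "servo_tool", "payload": {
  "increments": [
    {"grip": 0.5, "x": 0, "y": 0, "z": 0, "roll": 7.1},
    {"grip": 0.5, "x": 0, "y": 0, "z": 0, "roll": 7.1},
    {"grip": 0.5, "x": 0, "y": 0, "z": 0, "roll": 7.1},
    {"grip": 0.5, "x": 0, "y": 0, "z": 0, "roll": 7.1},
    {"grip": 0.5, "x": 0, "y": 0, "z": 0, "roll": 7.1}
  ]
}}

```text
clock: 53.63
tcp_pos: [0.4965, 0.0512, 0.1644]
orientation: [-0.001, 0.344, 0.939, -0.0]
wrist_force: [-0.5, -0.9, -0.3]
finger_gap: 0.0428
grip_force: 0.0
```

Request:
{"api": "servo_tool", "payload": {
  "increments": [
    {"grip": 0.5, "x": 0, "y": 0, "z": 0, "roll": 7.1},
    {"grip": 0.5, "x": 0, "y": 0, "z": 0, "roll": 7.1},
    {"grip": 0.5, "x": -22, "y": 26, "z": 0, "roll": 0},
    {"grip": 0.5, "x": -22, "y": 26, "z": 0, "roll": 0},
    {"grip": 0.5, "x": -22, "y": 26, "z": 0, "roll": 0}
  ]
}}

```text
clock: 54.05
tcp_pos: [0.5994, 0.0436, 0.1645]
orientation: [-0.001, 0.454, 0.891, -0.0]
wrist_force: [0.8, -0.4, -0.1]
finger_gap: 0.0426
grip_force: 0.0
```

Request:
{"api": "servo_tool", "payload": {
  "increments": [
    {"grip": 0.5, "x": -22, "y": 26, "z": 0, "roll": 0},
    {"grip": 0.5, "x": -22, "y": 26, "z": 0, "roll": 0},
    {"grip": 0.5, "x": 0, "y": 0, "z": 25, "roll": 0},
    {"grip": 0.5, "x": 0, "y": 0, "z": 0, "roll": 0},
    {"grip": 0.5, "x": 0, "y": 0, "z": 0, "roll": 0}
  ]
}}

```text
clock: 54.47
tcp_pos: [0.6649, 0.0385, 0.1374]
orientation: [-0.003, 0.454, 0.891, -0.001]
wrist_force: [-0.2, 0.3, 0.3]
finger_gap: 0.0427
grip_force: 0.0
```

```bash
python3 - <<'E'
from h import *
go(.6695,.0385,.089,np.pi/2-.937)
E
```

```text
roll -0.4 x -2.7 y 3.7 z 48.4 j6 0.88 tcp [0.6649 0.0385 0.1374]
```

Request:
{"api": "servo_tool", "payload": {
  "increments": [
    {"grip": 0.5, "x": -1.7, "y": 2.5, "z": 24, "roll": 0},
    {"grip": 0.5, "x": 0, "y": 0, "z": 24, "roll": 0},
    {"grip": 0.5, "x": 0, "y": 0, "z": 0, "roll": 0},
    {"grip": 0.5, "x": 0, "y": 0, "z": 0, "roll": 0},
    {"grip": 1, "x": 0, "y": 0, "z": 0, "roll": 0}
  ]
}}

```text
clock: 54.88
tcp_pos: [0.6699, 0.0387, 0.0947]
orientation: [0.0, 0.454, 0.891, 0.0]
wrist_force: [0.2, -0.4, -0.2]
finger_gap: 0.0322
grip_force: 0.0
```

Request:
{"api": "servo_tool", "payload": {
  "increments": [
    {"grip": 1, "x": 0, "y": 0, "z": 0, "roll": 0},
    {"grip": 1, "x": 0, "y": 0, "z": 0, "roll": 0},
    {"grip": 1, "x": 0, "y": 0, "z": 0, "roll": 0},
    {"grip": 1, "x": 0, "y": 0, "z": 0, "roll": 0},
    {"grip": 1, "x": 0, "y": 0, "z": 0, "roll": 0}
  ]
}}

```text
clock: 55.3
tcp_pos: [0.6701, 0.0381, 0.0956]
orientation: [0.001, 0.454, 0.891, -0.0]
wrist_force: [-3.9, -1.4, 6.7]
finger_gap: 0.0104
grip_force: 40.0
```

Request:
{"api": "servo_tool", "payload": {
  "increments": [
    {"grip": 1, "x": 0, "y": 0, "z": 0, "roll": -7},
    {"grip": 1, "x": 0, "y": 0, "z": 0, "roll": -7},
    {"grip": 1, "x": 0, "y": 0, "z": 0, "roll": -7},
    {"grip": 1, "x": 0, "y": 0, "z": 0, "roll": -7},
    {"grip": 1, "x": 0, "y": 0, "z": 0, "roll": -7}
  ]
}}

```text
clock: 55.72
tcp_pos: [0.6704, 0.0385, 0.0956]
orientation: [0.001, 0.162, 0.987, 0.0]
wrist_force: [-2.9, 0.5, 6.2]
finger_gap: 0.0109
grip_force: 39.9
```

Request:
{"api": "servo_tool", "payload": {
  "increments": [
    {"grip": 1, "x": 0, "y": 0, "z": 0, "roll": -7},
    {"grip": 1, "x": 0, "y": 0, "z": 0, "roll": -7},
    {"grip": 1, "x": 0, "y": 0, "z": 0, "roll": -7},
    {"grip": 1, "x": 0, "y": 0, "z": 0, "roll": -7},
    {"grip": 1, "x": 0, "y": 0, "z": 0, "roll": -7}
  ]
}}

```text
clock: 56.13
tcp_pos: [0.6704, 0.0391, 0.0956]
orientation: [0.001, -0.142, 0.99, 0.0]
wrist_force: [-2.6, 1.1, 6.4]
finger_gap: 0.0107
grip_force: 40.0
```

Request:
{"api": "servo_tool", "payload": {
  "increments": [
    {"grip": 1, "x": 0, "y": 0, "z": 0, "roll": 0},
    {"grip": 0.5, "x": 0, "y": 0, "z": 0, "roll": 0},
    {"grip": 0.5, "x": 0, "y": 0, "z": 0, "roll": 0},
    {"grip": 0.5, "x": 0, "y": 0, "z": 0, "roll": 0},
    {"grip": 0.5, "x": 0, "y": 0, "z": 0, "roll": 0}
  ]
}}

```text
clock: 56.55
tcp_pos: [0.6702, 0.0386, 0.0933]
orientation: [0.0, -0.139, 0.99, -0.0]
wrist_force: [-0.5, 0.2, 0.1]
finger_gap: 0.0425
grip_force: 0.0
```

Request:
{"api": "servo_tool", "payload": {
  "increments": [
    {"grip": 0.5, "x": 0, "y": 0, "z": -35, "roll": 0},
    {"grip": 0.5, "x": 0, "y": 0, "z": -35, "roll": 0},
    {"grip": 0.5, "x": 0, "y": 0, "z": -35, "roll": 0},
    {"grip": 0.5, "x": 0, "y": 0, "z": 0, "roll": 0},
    {"grip": 0.5, "x": 0, "y": 0, "z": 0, "roll": 0}
  ]
}}

```text
clock: 56.97
tcp_pos: [0.6719, 0.0385, 0.2013]
orientation: [0.003, -0.139, 0.99, -0.001]
wrist_force: [-0.3, -0.2, -0.3]
finger_gap: 0.0428
grip_force: 0.0
```

```bash
python3 - <<'E'
from h import *
im=shot("scene","s16")
b=blobs(im,(0,0,130),(180,60,255),(300,200,375,275));print("handle",[(c.round(1).tolist(),int(q[4])) for c,q in b if 100<q[4]<300],"shut: 317.1,248.3")
print("rod",[c.round(1) for c,q in blobs(im,(0,150,90),(5,255,255),(225,120,265,185))],"was 242.3,145.2")
r=blobs(im,(0,110,80),(6,255,255),(225,205,345,320),2)
for c,q in r:
    p=plane("scene",c,.085)[0][:2]
    for i,y in enumerate((.1,0,-.1)):
        v=p-w(0,y)+[-.001,.001]
        if np.linalg.norm(v)<.045: print("dial",i+1,c.round(1),np.linalg.norm(v).round(4),"ang",np.arctan2(v[1],v[0]).round(2))
print("psi",psi()-np.pi/2,env.get_state()["wrist_force"])
E
```

```text
handle [([316.8, 248.1], 210)] shut: 317.1,248.3
rod [array([242.3, 146.1])] was 242.3,145.2
dial 3 [262.5 238.5] 0.0264 ang 1.39
dial 2 [275.  265.5] 0.0221 ang 0.43
dial 1 [303.3 297.7] 0.0235 ang 0.94
psi 0.2785093390384248 [ 0.59177284  0.17691026 -0.93929641]
```

The middle dial is about 70° off its mark, the drawer is shut, and the rod is in its holder. Handing in.

```bash
python3 -c "
from workcell import env
print(env.hand_in())"
```

```text
the job is handed in; nothing more can be done
None
```

I handed the job in at about 57 s with all four specimens in the shut drawer, the rod back in its holder and the middle dial about 70° off the blue code; the call returned no verdict, and the pictures show everything in place.

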